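Push the set candles out of their moulds and lay them in the propped-open box

TASK

First open the wooden box and prop its lid up on the box's own brass stay, so that it stands ready. Then take the wooden pusher and push every candle that is in the mould right out of the far end of its tube, onto the bare end of the board; never grip a candle while it is still in its tube. Finish with all the candles lying flat side by side on the floor of the box, its lid still propped on the stay so that they can air, and the pusher laid back down on the worktop, without disturbing the gold candle and the steel cup.

Things in the scene. Friction and masses are not known exactly. Their poses are not given: they have to be found in the camera images.
- mould: candle mould, fixed: board 235 x 222 mm, top 18 mm above the worktop; on it three square steel tubes lie side by side along x, 70 mm apart, 105 mm long, open at both ends, clamped by straps (nothing over 82 mm high). Origin on the worktop under the far mouth of the middle tube; x = pushing direction, near mouths at x = -105 mm, far mouths at 0, z up. The board ends 5 mm before the near mouths
- tube_a_in (a point): centre of the near mouth of tube a (mould y = 70 mm), where the pusher goes in; 41 mm above the worktop. Tube: 41 mm square inside, walls 2.5 mm
- tube_b_in (a point): centre of the near mouth of tube b (mould y = 0 mm), where the pusher goes in; 41 mm above the worktop. Tube: 41 mm square inside, walls 2.5 mm
- tube_c_in (a point): centre of the near mouth of tube c (mould y = -70 mm), where the pusher goes in; 41 mm above the worktop. Tube: 41 mm square inside, walls 2.5 mm
- tube_a_out (a point): centre of the far mouth of tube a. From here the candle slides down a 2.5 mm step (the tube's wall) onto the bare flat board, which runs on for 115 mm to a stop strip 10 mm high
- tube_b_out (a point): centre of the far mouth of tube b. From here the candle slides down a 2.5 mm step (the tube's wall) onto the bare flat board, which runs on for 115 mm to a stop strip 10 mm high
- tube_c_out (a point): centre of the far mouth of tube c. From here the candle slides down a 2.5 mm step (the tube's wall) onto the bare flat board, which runs on for 115 mm to a stop strip 10 mm high
- candle_a: square ivory candle, 75 mm long, 38 x 38 mm, about 105 g, short wick at +x; origin at its centre, x along its length. Starts stuck in tube a, x toward the far mouth, about midway (near end 9 to 21 mm inside the near mouth); a steady push of some 6 to 14 N moves it. None if that tube is empty in this run
- candle_b: square ivory candle, 75 mm long, 38 x 38 mm, about 105 g, short wick at +x; origin at its centre, x along its length. Starts stuck in tube b, x toward the far mouth, about midway (near end 9 to 21 mm inside the near mouth); a steady push of some 6 to 14 N moves it. None if that tube is empty in this run
- candle_c: square ivory candle, 75 mm long, 38 x 38 mm, about 105 g, short wick at +x; origin at its centre, x along its length. Starts stuck in tube c, x toward the far mouth, about midway (near end 9 to 21 mm inside the near mouth); a steady push of some 6 to 14 N moves it. None if that tube is empty in this run
- pusher: wooden pusher lying on the worktop: square handle 90 mm long and 26 x 26 mm, and on its +x end a round dowel 115 mm long, 22 mm thick, on the same axis; about 140 g, balances near the front of the handle. Origin at the centre of the handle, x along the dowel
- pusher_tip (a point): centre of the flat end of the dowel, 160 mm from the pusher's origin
- box: wooden box with a hinged lid, fixed: outside 210 mm deep (its x), 266 mm wide (its y), rim 56 mm above the worktop, walls and floor 8 mm. Origin under its centre; x points from the open (bar) side to the hinge side, about to the robot's right; its y points away from the robot, z up
- box_in (a point): centre of the box's inner floor, 8 mm above the worktop; axes as box. The clear floor reaches +-97 mm in x and +-125 mm in y
- lid (a joint): angle of the lid, rad: 0 shut, 1.57 upright, stop at 1.83. A loose hinge: let go between about 1.45 and the stop it stays up, below that it falls shut unless the stay holds it. Resting on the stay it reads about 1.27
- lid_hinge (a point): middle of the lid's hinge line (along the box's y), on the rim at the +x side of the box
- lid_bar (a point): middle of the lid's brass pull bar: round, 10 mm thick, 100 mm long along the box's y, standing 45 mm out from the lid's free edge in the plane of the lid (10 mm thick, 210 mm deep), so 255 mm from the hinge line. It turns freely between the fingers
- stay (a joint): angle of the brass stay, rad: 0 lying toward the bar side inside the box by its +y wall, just below the rim; 1.57 upright, stop at 1.69. Stiff pivot: stays where left when nearly upright. To prop: lid past upright, stay up to its stop, then bring the lid back down on it: the pin slides along the lid's underside into the notch behind a small cleat and locks, stay at about 1.57
- stay_pivot (a point): pivot of the stay, level with stay_pin across the box: 38 mm from the hinge line toward the bar side and 9 mm below the rim; the axis runs along the box's y
- stay_pin (a point): middle of the free part of the stay's pin: a round brass cross pin 10 mm thick that points from the stay's free end 40 mm inward (along the box's -y), 115 mm from the pivot. It turns freely between the fingers
- lid_notch (a point): the place under the lid, behind its cleat, where the centre of the pin lies when the lid is propped; it moves with the lid
- gold_candle: gold pillar candle, 70 mm across, 109 mm tall, standing; origin under its centre; leave it alone
- dosing_cup: open steel cup, 59 mm across, 56 mm tall, standing; origin under its centre; leave it alone

How it is judged:
By the outcome, as a careful person would: the job done as asked, in the order asked, and still so for the second after the job is handed in, with the robot touching nothing.
Of candle_a, candle_b, candle_c only 2 to 3 are there at a start; the rules pass over those that are not, and their reading is None.
At some moment in a run one of pusher may be knocked a few centimetres aside while the robot is not near it.
Once in a run the grip may slacken for a moment while it holds something.
It also fails if it takes over 210 s, if anything falls off the work surface, if the arm or the gripper's body presses on something with over 40 N, if the wrist force passes 120 N, or if a joint passes its speed limit or range.

ROBOT

A 6-joint arm with a two-finger parallel gripper is mounted at the origin on a cart in front of the work surface, level with it; the furniture and walls round the work are solid. World frame = base frame: x ahead of the robot, y to its left, z up, the work surface at z = 0. Lengths are in m, angles in rad, forces in N, time in s.
With the tool pointing down it reaches from about 0.3 to 0.875 m from the base axis. Payload 6.4 kg.
Tool frame: the origin (TCP) lies between the finger pads; the fingertips stand 19 mm ahead of it and the grasp point (between the pads) is the TCP (ctrl.tips_ahead is the z of the fingertips in the tool frame, in m); z points along the fingers, y is the line along which they close (so a half turn about z gives the same grasp; the last joint's range is limited). The gripper opens to 85 mm and grips with 20 to 120 N. Pads are 22 mm wide; open, the fingers measure 114 mm over their backs; the gripper's body (76 mm by 85 mm) begins 54 mm behind the grasp point. The pads swing forward as they close: fully open they stand 13 mm farther back than shut.
Start: joints at [1.008, 0.181, 1.607, -0, 1.354, -0.206], TCP at [0.201, 0.539, 0.25] pointing down, gripper open.
Joint ranges: [-2.99, 2.99], [-0.89, 2.07], [0.3, 2.58], [-1.14, 4.28], [0, 2.63], [-3.12, 3.12]. Speed limits (rad/s): [2.57, 2.57, 3.01, 3.14, 3.14, 3.14].

INTERFACE

Orientations are given as a unit quaternion [w, x, y, z].
In Python, from bench import readout, vision, ctrl gives the robot as it stands.
- The arm moves only by the tool play_rows, never from a script. Its arguments are lists of equal length, an entry for each row: "xyz": the shift along the tool's x, y, z in mm, a list of three; "rot": the turn, a rotation vector about the tool's x, y, z in rad, a list of three; "grip": the opening, from 0 (shut) to 1 (fully open). In form: {"xyz": [[x, y, z], ...], "rot": [[rx, ry, rz], ...], "grip": [grip, ...]}. A call has exactly 10 rows; each row is the pose to reach, as a shift and turn from the pose commanded when the call began, along the tool's axes at that moment; what a row does not reach only later rows make up. A row lasts 1/8 s, in which the tool goes at most 62.5 mm and 10.7 degrees, less where a joint would pass 70% of its speed; a pose out of reach is approached as far as the arm can. A call with a gripper value outside its range is refused whole. The fingers move at their own pace and stop on an object; the grip force is fixed at half the most. Time passes only in rows, so rows that repeat a pose let the fingers close, or fill a call up. It gives the time, the measured TCP pose, the force, the opening and the grip force at its end, in the units of the state.
- readout.get_obs(): the state, without advancing time (a new reading comes with each control period).
- vision.camera(name): name is "side" or "top"; returns a dict with "color" (420x560x3 uint8, red, green, blue), "depth" (420x560 float32, m along the optical axis (not along the pixel's ray), 0 where there is no reading), "camera_matrix" (3x3 intrinsics, pixels), "k1" (the pictures are not rectified: a ray, as slopes to the right and down, at radius r is drawn at 1 + k1 r^2 times it, then the intrinsics apply), "extrinsics" (4x4, takes a point from camera to world coordinates). Camera axes: x right, y down, z forward; pixel columns grow to the right and rows downward; lengths in m; the calibration is good to about 2 mm. A picture is of the moment at which its call begins.
- ctrl.hand_in(): hands the job in; it is judged then, once.
The state is a dict: "time_s": time; "q": joint angles; "dq": joint speeds; "joint_efforts": joint torques, N m; "eef_pos": TCP position; "eef_rot": TCP orientation; "wrist_force": force on the tool from outside, world axes, zero at the start; "torque": the same for the moment, N m; "opening": opening from 0.0 (shut) to 1.0 (fully open); "grasp_force": force on a finger pad.
Only numpy, scipy, OpenCV 4.12 (cv2) and the standard library are available. Lean on these libraries where they do the work, as an engineer would, in place of code of your own. Each camera call takes 0.05 s, during which the arm holds its last target. There are 200 camera calls.

## Working session

There is one attempt and no reset: what is moved stays moved. The work goes in short steps, Python scripts to look and compute and a tool call to move; the robot and the scene stay as the last step left them, time stands still between calls to the robot, and variables do not carry over. Pictures are saved under pics/ and viewed, at most 18 in all, crops included, and the job is handed in when it is done.

Besides the shell and the picture viewer there is one more tool, called as name(argument=value, ...) on one line, values as JSON. play_rows: Moves the arm, as the interface text tells. Its arguments: {"type":"object","properties":{"xyz":{"type":"array","items":{"type":"array","items":{"type":"number"}}},"rot":{"type":"array","items":{"type":"array","items":{"type":"number"}}},"grip":{"type":"array","items":{"type":"number"}}},"required":["xyz","rot","grip"]}

```bash
ls; mkdir -p pics
cat > h.py <<'E'
import numpy as np, cv2
from scipy.spatial.transform import Rotation as R
from bench import readout, vision, ctrl
def shot(n):
    d=vision.camera(n); np.savez('%s.npz'%n,**d); return d
def load(n): return dict(np.load('%s.npz'%n))
def ray(d,u,v):
    K=d['camera_matrix'];k=float(d['k1']);x=(u-K[0,2])/K[0,0];y=(v-K[1,2])/K[1,1]
    rd=np.hypot(x,y);r=rd
    for _ in range(20): r=rd/(1+k*r*r)
    s=r/rd if rd>0 else 1
    return np.array([x*s,y*s,1.])
def w(d,u,v,z=None):
    "pixel->world by depth, or on plane z"
    E=d['extrinsics'];c=ray(d,u,v)
    if z is None:
        return E[:3,:3]@(c*d['depth'][int(round(v)),int(round(u))])+E[:3,3]
    g=E[:3,:3]@c; return E[:3,3]+g*(z-E[2,3])/g[2]
def px(d,P):
    E=d['extrinsics'];p=E[:3,:3].T@(np.array(P)-E[:3,3]);x=p[:2]/p[2]
    x=x*(1+float(d['k1'])*(x@x)); K=d['camera_matrix'];return np.array([K[0,0]*x[0]+K[0,2],K[1,1]*x[1]+K[1,2]])
def cloud(d):
    K=d['camera_matrix'];h,wd=d['depth'].shape
    uv=np.stack(np.meshgrid(np.arange(wd),np.arange(h)),-1).reshape(-1,2)
    x=(uv-[K[0,2],K[1,2]])/[K[0,0],K[1,1]];rd=np.linalg.norm(x,axis=1);r=rd.copy()
    for _ in range(20): r=rd/(1+float(d['k1'])*r*r)
    x=x*(r/np.maximum(rd,1e-9))[:,None]
    c=np.c_[x,np.ones(len(x))]*d['depth'].reshape(-1,1)
    return (c@d['extrinsics'][:3,:3].T+d['extrinsics'][:3,3]).reshape(h,wd,3)
def tool():
    o=readout.get_obs();q=o['eef_rot'];return np.array(o['eef_pos']),R.from_quat([q[1],q[2],q[3],q[0]])
def delta(P,Rt=None):
    "shift in mm/rotvec in tool axes from measured pose"
    p,r=tool(); print('xyz',np.round(r.inv().apply(np.array(P)-p)*1000,1), 'rot',None if Rt is None else np.round((r.inv()*Rt).as_rotvec(),3))
def save(d,f,box=None,s=1):
    im=d['color'][...,::-1]
    if box: im=im[box[1]:box[3],box[0]:box[2]]
    cv2.imwrite('pics/'+f,cv2.resize(im,None,fx=s,fy=s,interpolation=cv2.INTER_CUBIC))
E
python3 - <<'E'
from h import *
for n in('top','side'):
    d=shot(n);save(d,n+'0.png');print(n,d['camera_matrix'],d['k1'],d['extrinsics'])
o=readout.get_obs();print(o)
E
```

```text
pics
top [[538.1652536    0.         286.13791384]
 [  0.         538.1652536  214.41902862]
 [  0.           0.           1.        ]] -0.01893492474579582 [[ 0.01299243 -0.98104361  0.19335105  0.25071617]
 [-0.99964209 -0.01726612 -0.02043455 -0.00958735]
 [ 0.02338561 -0.19301636 -0.98091682  1.63643161]
 [ 0.          0.          0.          1.        ]]
side [[517.64651586   0.         282.71775134]
 [  0.         517.64651586 206.13212348]
 [  0.           0.           1.        ]] -0.1437274350353371 [[ 0.98335983 -0.13464451  0.12196027  0.36323911]
 [-0.18062096 -0.65262868  0.73583414 -1.07358233]
 [-0.01948126 -0.74561831 -0.66608844  1.01936903]
 [ 0.          0.          0.          1.        ]]
{'time_s': 0.1, 'q': array([ 1.00772189e+00,  1.81474532e-01,  1.60790832e+00,  2.48211673e-05,
        1.35383053e+00, -2.06293921e-01]), 'dq': array([-0.00160275, -0.00332497, -0.00243037, -0.00131064,  0.00199739,
        0.00052934]), 'joint_efforts': array([-2.08159572e-04, -4.45872045e+01, -3.52236843e+01, -3.71915603e-04,
        4.09369051e-03, -2.91267793e-05]), 'eef_pos': array([0.20053845, 0.53838962, 0.24946971]), 'eef_rot': array([-3.15334115e-04,  1.77448187e-01,  9.84129811e-01, -7.46592528e-04]), 'wrist_force': array([ 0.52495305,  0.57433752, -0.34137937]), 'torque': array([-0.00833133, -0.01206093,  0.03136745]), 'grasp_force': 0.0, 'opening': 1.000325007408702}
```

View pics/top0.png

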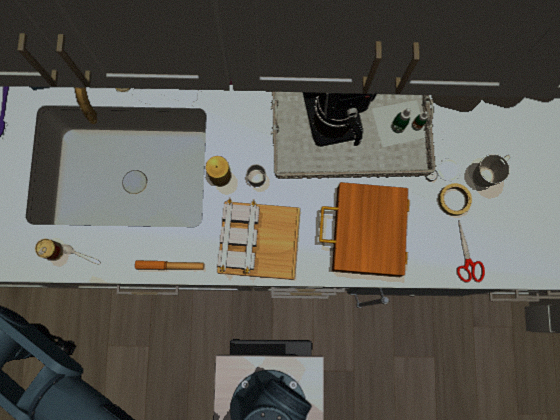

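View pics/side0.png

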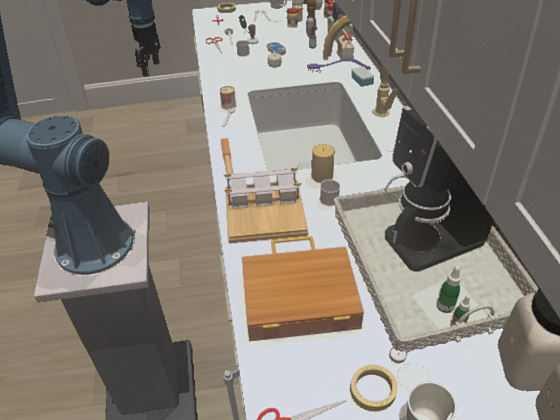

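Run:
```python
from h import *
t=load('top');s=load('side')
a=cv2.resize(t['color'][145:290,120:320],None,fx=4,fy=4,interpolation=cv2.INTER_CUBIC)
cv2.imwrite('pics/t1.png',a[...,::-1])
save(s,'s1.png',(210,130,375,345),2.79)
for n,d in(('top',t),('side',s)):
    c=cloud(d)
    np.save(n+'_c.npy',c)
    m=(c[...,0]>0.2)&(c[...,0]<0.9)&(abs(c[...,1])<0.4)&(abs(c[...,2])<0.02)
    print(n,np.median(c[m][:,2]))
```

```text
top 0.0008712681663706201
side 0.0034124913481166086
```

View pics/t1.png

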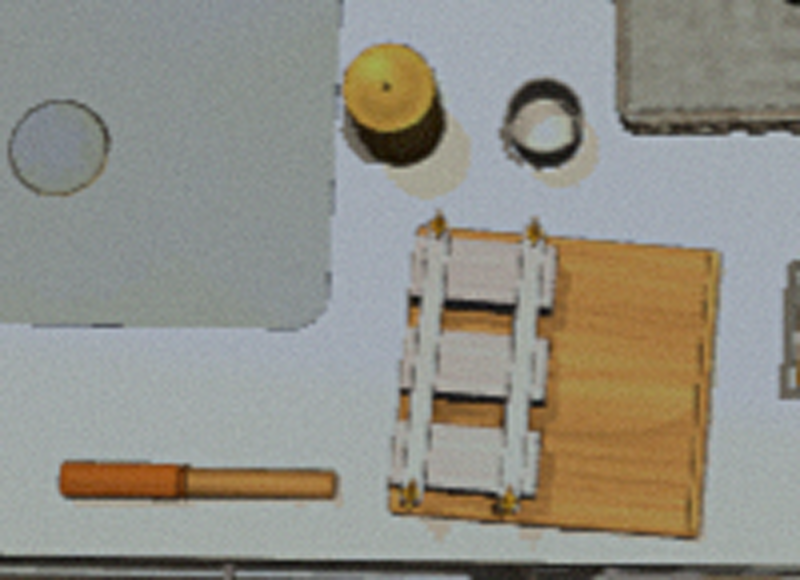

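View pics/s1.png

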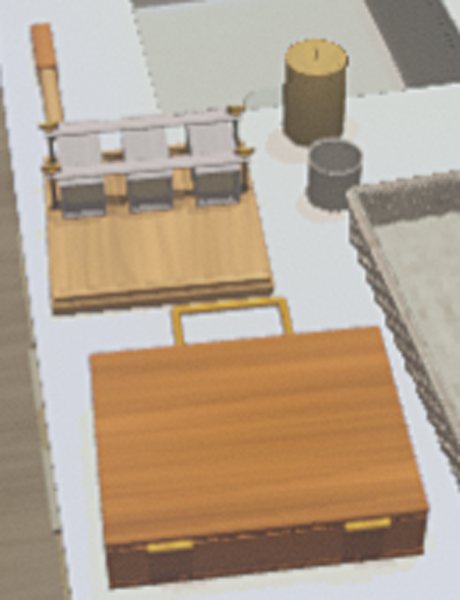

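Run:
```python
from h import *
t=load('top');s=load('side')
P={'b0':(416,230),'b1':(720,252),'b2':(697,537),'b3':(388,513)}
for k,(u,v) in P.items():
    print(k,np.round(w(t,u/4+120,v/4+145,.018 if k in('b0','b3') else .028),4))
for k,(u,v) in {'pl':(60,479),'pj':(185,481),'tip':(336,485)}.items(): print(k,np.round(w(t,u/4+120,v/4+145,.013),4),np.round(w(t,u/4+120,v/4+145)[2],3))
for k,(u,v) in {'pl':(40,24),'pj':(48,68),'b_end0':(52,299),'b_end1':(272,283),'bar0':(176,304),'bar1':(288,300),'lid00':(92,353),'lid01':(380,328),'lid11':(426,512),'lid10':(108,545)}.items():
    u,v=u/2.79+210,v/2.79+130
    z=.013 if k[0]=='p' else .028 if k[0]=='b' and k[1]=='_' else .066
    print('side',k,np.round(w(s,u,v,z),4),np.round(w(s,u,v),4))
for n in('top','side'):
    c=np.load(n+'_c.npy')
    for nm,(x0,x1,y0,y1,z0,z1) in {'lid':(.2,.62,-.5,-.15,.055,.08),'tubes':(.25,.6,-.05,.3,.055,.075),'pusher':(.25,.45,.18,.5,.015,.04),'gold':(.5,.7,.05,.2,.1,.13)}.items():
        m=(c[...,0]>x0)&(c[...,0]<x1)&(c[...,1]>y0)&(c[...,1]<y1)&(c[...,2]>z0)&(c[...,2]<z1)
        q=c[m]
        if len(q)<10: print(n,nm,'none');continue
        r=cv2.minAreaRect((q[:,:2]*1000).astype(np.float32));print(n,nm,len(q),np.round(r[0],1),np.round(r[1],1),round(r[2],2),'z',np.round(np.median(q[:,2]),4))
```

```text
b0 [0.6037 0.1481 0.018 ]
b1 [ 0.5885 -0.0852  0.028 ]
b2 [ 0.3714 -0.0698  0.028 ]
b3 [0.3866 0.1614 0.018 ]
pl [0.4086 0.4088 0.013 ] 0.025
pj [0.4086 0.3151 0.013 ] 0.023
tip [0.4074 0.2017 0.013 ] -0.003
side pl [0.4134 0.4227 0.013 ] [0.4124 0.3945 0.0319]
side pj [0.4139 0.3282 0.013 ] [0.4137 0.3225 0.0171]
side b_end0 [ 0.3785 -0.0729  0.028 ] [ 0.3786 -0.0661  0.0213]
side b_end1 [ 0.5922 -0.0938  0.028 ] [ 0.5953 -0.0806  0.0146]
side bar0 [ 0.4904 -0.1406  0.066 ] [ 0.4989 -0.0781  0.0021]
side bar1 [ 0.5931 -0.1563  0.066 ] [ 0.6085 -0.095   0.0023]
side lid00 [ 0.4061 -0.1865  0.066 ] [ 0.4062 -0.1851  0.0644]
side lid01 [ 0.6671 -0.2081  0.066 ] [ 0.6863 -0.1534  0.0058]
side lid11 [ 0.6488 -0.4141  0.066 ] [ 0.668  -0.3695  0.0016]
side lid10 [ 0.3923 -0.3952  0.066 ] [ 0.3923 -0.3944  0.0648]
top lid 5509 [ 509.7 -277.8] [260.8 234.8] 86.51 z 0.0651
top tubes 1897 [492.8  98.4] [105.4 212.8] 86.22 z 0.0647
top pusher 515 [407.8 305.7] [204.4  26.1] 89.48 z 0.0237
top gold 125 [679.6 164.5] [65.7 39.9] 89.14 z 0.1024
side lid 7034 [ 506.4 -282. ] [265.7 231.5] 88.95 z 0.067
side tubes 1335 [494.6  98.8] [115.2 215.8] 85.74 z 0.0658
side pusher 259 [409.6 308.7] [ 25.8 195.9] 0.22 z 0.0245
side gold 121 [680.2 162.2] [39.4 70.9] 0.06 z 0.1029
```

```bash
cat >> h.py <<'E'
def mk(z,y):
    z=np.array(z,float);z/=np.linalg.norm(z);y=np.array(y,float);y-=z*(y@z);y/=np.linalg.norm(y)
    best=None
    for s in(1,-1):
        M=R.from_matrix(np.c_[np.cross(s*y,z),s*y,z]);a=(tool()[1].inv()*M).magnitude()
        if best is None or a<best[0]: best=(a,M)
    return best[1]
E
python3 - <<'E'
from h import *
t=load('top')
save(t,'t2.png',(305,165,425,290),4.8)
for n in('top','side'):
    c=np.load(n+'_c.npy')
    for nm,(x0,x1,y0,y1,z0,z1) in {'lid':(.3,.75,-.5,-.19,.055,.08),'bar':(.4,.65,-.17,-.11,.045,.08)}.items():
        m=(c[...,0]>x0)&(c[...,0]<x1)&(c[...,1]>y0)&(c[...,1]<y1)&(c[...,2]>z0)&(c[...,2]<z1)
        q=c[m]
        r=cv2.minAreaRect((q[:,:2]*1000).astype(np.float32));print(n,nm,len(q),np.round(r[0],1),np.round(r[1],1),round(r[2],2),'z',np.round(np.median(q[:,2]),4))
print(tool()[1].as_matrix().round(3))
E
```

```text
top lid 6506 [ 567.9 -343. ] [303.7 364. ] 89.53 z 0.0648
top bar 166 [ 534.2 -154.9] [110.6  29.9] 0.01 z 0.0638
side lid 8570 [ 570.1 -344.4] [308.8 361.9] 89.59 z 0.0668
side bar 187 [ 535.9 -157.9] [ 29.9 109.9] 86.54 z 0.0647
[[-0.937  0.349 -0.001]
 [ 0.349  0.937 -0.001]
 [ 0.    -0.002 -1.   ]]
```

View pics/t2.png

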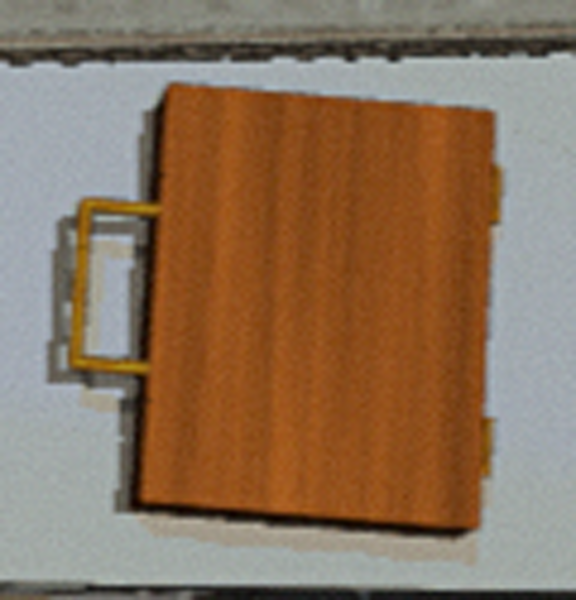

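Run:
```python
from h import *
t=load('top')
C=np.array([w(t,u/4.8+305,v/4.8+165,.066) for u,v in((165,85),(495,110),(478,528),(138,500))])
print(C.round(4),C.mean(0))
for u,v in((165,85),(495,110),(478,528),(138,500)):pass
bar=[w(t,u/4.8+305,v/4.8+165,.063) for u,v in((85,205),(76,363))];print(np.round(bar,4))
ctr=(C.mean(0)[:2]+[.5286,-.301])/2
yaw=.0725
ex=np.array([-np.sin(yaw),-np.cos(yaw),0]);print('ctr',ctr)
for nm,P in {'bar':(-.15,.061)}.items(): pass
B=np.r_[ctr,0]+ex*(-.150)+[0,0,.061];print('bar',B)
delta(B+[0,0,.10],mk([0,0,-1],ex))
```

```text
[[ 0.6606 -0.2017  0.066 ]
 [ 0.6484 -0.4101  0.066 ]
 [ 0.3856 -0.3916  0.066 ]
 [ 0.3996 -0.1836  0.066 ]] [ 0.52355131 -0.29676977  0.066     ]
[[ 0.5833 -0.1516  0.063 ]
 [ 0.4837 -0.146   0.063 ]]
ctr [ 0.52607565 -0.29888489]
bar [ 0.53694113 -0.14927893  0.061     ]
xyz [-555.4 -526.7   89.1] rot [-0.002 -0.001 -0.284]
```

play_rows(xyz=[[-30,-30,0],[-70,-65,0],[-110,-105,0],[-150,-140,0],[-190,-180,0],[-230,-215,0],[-265,-250,0],[-280,-265,0],[-280,-265,0],[-280,-265,0]], rot=[[0,0,0],[0,0,0],[0,0,0],[0,0,0],[0,0,0],[0,0,0],[0,0,0],[0,0,0],[0,0,0],[0,0,0]], grip=[0.4,0.4,0.4,0.4,0.4,0.4,0.4,0.4,0.4,0.4])

```text
time_s: 1.35
eef_pos: [0.3703, 0.1931, 0.2501]
eef_rot: [-0.0, 0.177, 0.984, 0.0]
wrist_force: [-0.1, -0.2, -0.7]
opening: 0.399
grasp_force: 0.0
```

play_rows(xyz=[[-30,-30,0],[-70,-65,10],[-110,-105,20],[-150,-140,40],[-190,-180,60],[-230,-215,80],[-265,-250,89],[-275,-262,89],[-275,-262,89],[-275,-262,89]], rot=[[0,0,-0.05],[0,0,-0.1],[0,0,-0.15],[0,0,-0.2],[0,0,-0.25],[0,0,-0.284],[0,0,-0.284],[0,0,-0.284],[0,0,-0.284],[0,0,-0.284]], grip=[0.4,0.4,0.4,0.4,0.4,0.4,0.4,0.4,0.4,0.4])

```text
time_s: 2.6
eef_pos: [0.5365, -0.147, 0.1615]
eef_rot: [-0.0, 0.036, 0.999, 0.0]
wrist_force: [-0.5, -0.8, -0.2]
opening: 0.4
grasp_force: 0.0
```

Run:
```python
from h import *
print(tool()[0],readout.get_obs()['opening'],readout.get_obs()['q'].round(2))
yaw=.066;ex=np.array([-np.sin(yaw),-np.cos(yaw),0])
print(tool()[1].as_matrix().round(3))
delta([.537,-.1495,.062],mk([0,0,-1],ex))
d=shot('side');save(d,'s2.png',(210,110,375,325),2.79)
```

```text
[ 0.5365413  -0.14703258  0.16145051] 0.4002761659512181 [-0.48  0.24  1.73  0.    1.17 -1.98]
[[-0.997  0.071 -0.   ]
 [ 0.071  0.997  0.001]
 [ 0.     0.001 -1.   ]]
xyz [-0.7 -2.5 99.4] rot [ 0.001 -0.    -0.005]
```

View pics/s2.png

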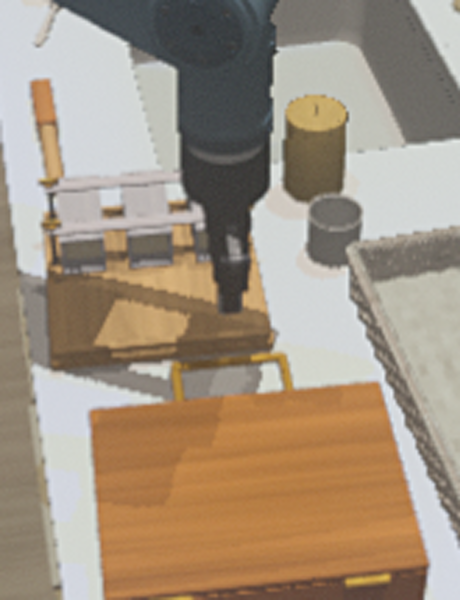

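play_rows(xyz=[[0,-2,20],[0,-2,45],[0,-2,70],[0,-2,90],[0,-2,99],[0,-2,99],[0,-2,99],[0,-2,99],[0,-2,99],[0,-2,99]], rot=[[0,0,0],[0,0,0],[0,0,0],[0,0,0],[0,0,0],[0,0,0],[0,0,0],[0,0,0],[0,0,0],[0,0,0]], grip=[0.4,0.4,0.4,0.4,0.4,0.4,0,0,0,0])

```text
time_s: 3.9
eef_pos: [0.5375, -0.148, 0.0634]
eef_rot: [0.001, 0.036, 0.999, 0.002]
wrist_force: [1.2, 12.2, 3.9]
opening: 0.095
grasp_force: 58.5
```

Run:
```python
from h import *
o=readout.get_obs();print(tool()[0],o['opening'],o['grasp_force'],o['wrist_force'])
```

```text
[ 0.5374672  -0.14802795  0.06342201] 0.09457204121607762 58.5194206237793 [ 1.17193567 12.23958211  3.93034854]
```

play_rows(xyz=[[0,-1,-23],[0,-4,-46],[0,-10,-68],[0,-17,-89],[0,-27,-110],[0,-38,-130],[0,-51,-149],[0,-66,-167],[0,-82,-183],[0,-100,-198]], rot=[[0,0,0],[0,0,0],[0,0,0],[0,0,0],[0,0,0],[0,0,0],[0,0,0],[0,0,0],[0,0,0],[0,0,0]], grip=[0,0,0,0,0,0,0,0,0,0])

```text
time_s: 5.15
eef_pos: [0.5308, -0.247, 0.2643]
eef_rot: [0.002, 0.035, 0.999, 0.003]
wrist_force: [-1.5, 13.2, 13.4]
opening: 0.09
grasp_force: 58.7
```

Run:
```python
from h import *
o=readout.get_obs();print(tool()[0],o['opening'],o['grasp_force'],o['wrist_force'])
```

```text
[ 0.53082126 -0.24703762  0.26427136] 0.08976459446159558 58.729135394096375 [-1.53715764 13.24175847 13.35631276]
```

play_rows(xyz=[[0,-17,-14],[0,-37,-26],[0,-58,-36],[0,-79,-43],[0,-101,-49],[0,-124,-53],[0,-147,-54],[0,-170,-54],[0,-191,-52],[0,-209,-48]], rot=[[0,0,0],[0,0,0],[0,0,0],[0,0,0],[0,0,0],[0,0,0],[0,0,0],[0,0,0],[0,0,0],[0,0,0]], grip=[0,0,0,0,0,0,0,0,0,0])

```text
time_s: 6.4
eef_pos: [0.5155, -0.4602, 0.3105]
eef_rot: [0.002, 0.036, 0.999, -0.001]
wrist_force: [5.9, -0.5, 5.6]
opening: 0.087
grasp_force: 62.9
```

Run:
```python
from h import *
o=readout.get_obs();print(tool()[0],o['opening'],o['grasp_force'],o['wrist_force'],o['q'].round(2))
t=shot('top');save(t,'t3.png',(305,165,425,290),4.8)
```

```text
[ 0.51552112 -0.46015609  0.31054751] 0.08740526561131583 62.86854028701782 [ 5.93051025 -0.5025183   5.64861673] [-0.9   0.4   1.22  0.    1.52 -2.4 ]
```

View pics/t3.png

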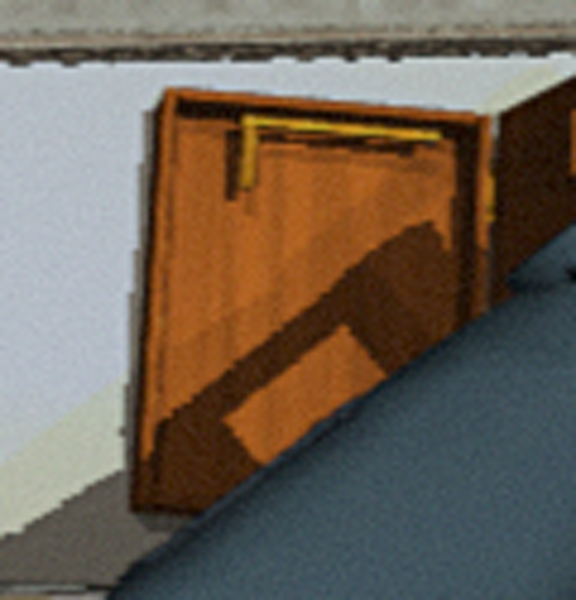

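play_rows(xyz=[[0,0,0],[0,0,0],[0,0,0],[0,0,-10],[0,0,-25],[0,0,-45],[0,0,-60],[0,10,-75],[0,40,-80],[0,60,-80]], rot=[[0,0,0],[0,0,0],[0,0,0],[0,0,0],[0,0,0],[0,0,0],[0,0,0],[0,0,0],[0,0,0],[0,0,0]], grip=[0.35,0.35,0.35,0.35,0.35,0.35,0.35,0.35,0.35,0.35])

```text
time_s: 7.7
eef_pos: [0.5189, -0.3977, 0.3895]
eef_rot: [0.001, 0.036, 0.999, -0.0]
wrist_force: [0.9, 1.0, 0.4]
opening: 0.346
grasp_force: 0.0
```

Run:
```python
from h import *
t=load('top');s=shot('side');save(s,'s3.png',(210,150,410,350),3)
for u,v in((249,118),(249,188),(440,135)): print(w(t,u/4.8+305,v/4.8+165,.047),w(t,u/4.8+305,v/4.8+165))
yaw=.066;ex=np.array([-np.sin(yaw),-np.cos(yaw),0]);ey=np.array([np.cos(yaw),-np.sin(yaw),0])
C=np.array([.526,-.298,0])
P=C+ex*-.048+ey*.095+[0,0,.047];print('pin model y=.095',P, px(s,P), (px(s,P)-[210,150])*3,(px(t,P)-[305,165])*4.8)
```

```text
[ 0.64498572 -0.25741842  0.047     ] [ 0.64409531 -0.25685872  0.05058956]
[ 0.59947591 -0.25684373  0.047     ] [ 0.60811723 -0.26297007  0.00761821]
[ 0.63618384 -0.37922877  0.047     ] [ 0.64319971 -0.38595659  0.01807086]
pin model y=.095 [ 0.62395887 -0.25636996  0.047     ] [334.15114242 269.18640847] [372.45342727 357.5592254 ] [247.77016081 150.22507465]
```

View pics/s3.png

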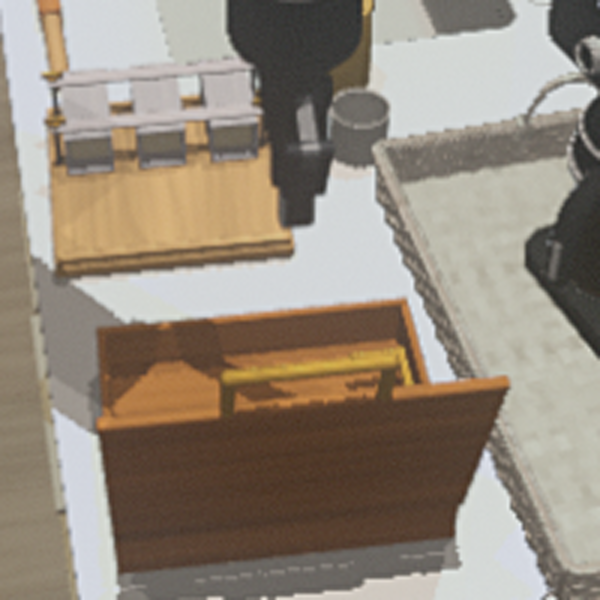

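Run:
```python
from h import *
yaw=.066;ex=np.array([-np.sin(yaw),-np.cos(yaw),0])
delta([.617,-.2567,.20],mk([0,0,-1],ex)); delta([.617,-.2567,.047],mk([0,0,-1],ex))
```

```text
xyz [-87.5 145.1 189.5] rot [ 0.001  0.001 -0.004]
xyz [-87.3 145.  342.5] rot [ 0.001  0.001 -0.004]
```

play_rows(xyz=[[-20,40,0],[-45,85,0],[-75,125,5],[-87,145,20],[-87,145,60],[-87,145,110],[-87,145,160],[-87,145,190],[-87,145,190],[-87,145,190]], rot=[[0,0,0],[0,0,0],[0,0,0],[0,0,0],[0,0,0],[0,0,0],[0,0,0],[0,0,0],[0,0,0],[0,0,0]], grip=[0.35,0.35,0.35,0.35,0.35,0.35,0.35,0.35,0.35,0.35])

```text
time_s: 9.0
eef_pos: [0.6162, -0.2617, 0.1995]
eef_rot: [0.001, 0.037, 0.999, -0.001]
wrist_force: [0.9, -0.7, 0.3]
opening: 0.352
grasp_force: 0.0
```

play_rows(xyz=[[0,0,30],[0,0,70],[0,0,110],[0,0,140],[0,0,152],[0,0,152],[0,0,152],[0,0,152],[0,0,152],[0,0,152]], rot=[[0,0,0],[0,0,0],[0,0,0],[0,0,0],[0,0,0],[0,0,0],[0,0,0],[0,0,0],[0,0,0],[0,0,0]], grip=[0.35,0.35,0.35,0.35,0.35,0.35,0,0,0,0])

```text
time_s: 10.25
eef_pos: [0.6174, -0.2558, 0.0484]
eef_rot: [0.001, 0.036, 0.999, 0.003]
wrist_force: [1.4, 18.3, 5.6]
opening: 0.095
grasp_force: 58.5
```

Run:
```python
from h import *
o=readout.get_obs();print(tool()[0],o['opening'],o['grasp_force'],o['wrist_force'],o['q'].round(2))
print(tool()[1].as_matrix().round(3))
```

```text
[ 0.61738418 -0.25583142  0.04841948] 0.09482233969486076 58.535481691360474 [ 1.38677737 18.31726594  5.56790633] [-0.57  0.61  1.47  0.01  1.07 -2.08]
[[-0.997  0.071  0.002]
 [ 0.071  0.997  0.006]
 [-0.001  0.007 -1.   ]]
```

play_rows(xyz=[[0,1,-20],[0,-3,-38],[0,-11,-56],[0,-22,-72],[0,-35,-86],[0,-51,-98],[0,-68,-107],[0,-87,-112],[0,-106,-115],[0,-121,-115]], rot=[[0.02,0,0],[0.05,0,0],[0.08,0,0],[0.1,0,0],[0.13,0,0],[0.16,0,0],[0.19,0,0],[0.22,0,0],[0.25,0,0],[0.25,0,0]], grip=[0,0,0,0,0,0,0,0,0,0])

```text
time_s: 11.5
eef_pos: [0.6084, -0.3828, 0.1638]
eef_rot: [-0.003, 0.036, 0.991, -0.126]
wrist_force: [1.4, -0.3, 0.0]
opening: 0.088
grasp_force: 62.2
```

Run:
```python
from h import *
o=readout.get_obs();p=tool()[0];print(p,o['opening'],o['grasp_force'],o['wrist_force'],o['q'].round(2))
yaw=.066;ex=np.array([-np.sin(yaw),-np.cos(yaw),0])
piv=np.array([.6174,-.2558,.0475])+.115*ex;v=p-piv;print('angle',np.arctan2(v[2],-(v@ex)),np.hypot(v[2],v@ex))
print(tool()[1].as_matrix().round(3))
```

```text
[ 0.60838913 -0.38283293  0.16383146] 0.08780411043278205 62.18543887138367 [ 1.38460268 -0.34951593  0.00341896] [-0.64  0.51  1.38 -0.23  1.12 -2.05]
angle 1.6765677802009635 0.11698524386025694
[[-0.997  0.07  -0.014]
 [ 0.072  0.966 -0.25 ]
 [-0.004 -0.25  -0.968]]
```

play_rows(xyz=[[0,0,0],[0,0,0],[0,0,0],[0,0,-15],[0,0,-40],[0,0,-75],[0,0,-110],[0,0,-150],[0,0,-190],[0,0,-230]], rot=[[0,0,0],[0,0,0],[0,0,0],[0,0,0],[0,0,0],[0,0,0],[0,0,0],[0,0,0],[0,0,0],[0,0,0]], grip=[0.25,0.25,0.25,0.25,0.25,0.25,0.25,0.25,0.25,0.25])

```text
time_s: 12.75
eef_pos: [0.6111, -0.324, 0.3868]
eef_rot: [-0.004, 0.036, 0.992, -0.125]
wrist_force: [0.0, -1.0, -0.1]
opening: 0.248
grasp_force: 0.0
```

Run:
```python
from h import *
t=shot('top');s=shot('side')
a=cv2.resize(t['color'][160:290,300:440],None,fx=4,fy=4,interpolation=cv2.INTER_CUBIC);b=cv2.resize(s['color'][160:344,240:440],None,fx=2,fy=2,interpolation=cv2.INTER_CUBIC)
im=np.zeros((520,800,3),np.uint8);im[:,:400]=cv2.resize(a,(400,371)) [0:1]*0 if 0 else 0
im[:371,:400]=cv2.resize(a,(400,371));im[:368,400:]=b
cv2.imwrite('pics/ts4.png',im[:375,:,::-1])
yaw=.066;ex=np.array([-np.sin(yaw),-np.cos(yaw),0]);print(tool()[0])
delta([.5155,-.4602,.39],mk([0,0,-1],ex));print((px(t,[.5155,-.4602,.311])-[300,160])*400/140,(px(s,[.5155,-.4602,.311])-[240,160])*2+[400,0])
```

```text
[ 0.6129293  -0.3243851   0.39240333]
xyz [  87.5 -137.4   37.5] rot [-0.256  0.009 -0.006]
[437.45439031 159.82134793] [543.27664787 210.01508725]
```

View pics/ts4.png

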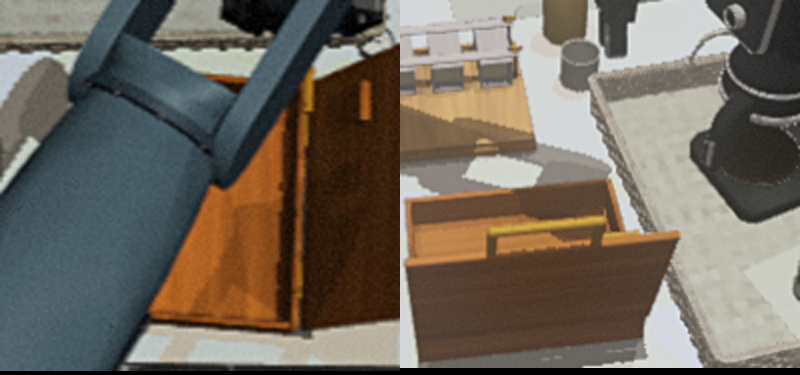

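Run:
```python
from h import *
s=load('side')
yaw=.066;ex=np.array([-np.sin(yaw),-np.cos(yaw),0])
H=np.array([.5375,-.148,.056])+.255*ex;print('hinge',H)
for th in np.arange(1.6,1.9,.02):
    P=H+ex*(-.255*np.cos(th)+.005*np.sin(th))+np.array([0,0,.255*np.sin(th)+.005*np.cos(th)]);print(round(th,2),P.round(4),px(s,P).round(1))
print('cloud z bar');c=cloud(s)
for u in(300,314,330): print(c[268:280,u].round(3)[:, 1:])
```

```text
hinge [ 0.52068222 -0.40244481  0.056     ]
1.6 [ 0.5199 -0.4149  0.3107] [308.6 247.1]
1.62 [ 0.5195 -0.4199  0.3104] [309.  249.2]
1.64 [ 0.5192 -0.425   0.31  ] [309.4 251.3]
1.66 [ 0.5189 -0.4301  0.3095] [309.8 253.4]
1.68 [ 0.5185 -0.4351  0.3089] [310.2 255.6]
1.7 [ 0.5182 -0.4402  0.3082] [310.6 257.9]
1.72 [ 0.5179 -0.4452  0.3074] [311.1 260.2]
1.74 [ 0.5175 -0.4502  0.3065] [311.5 262.5]
1.76 [ 0.5172 -0.4552  0.3055] [311.9 264.9]
1.78 [ 0.5169 -0.4602  0.3044] [312.3 267.3]
1.8 [ 0.5165 -0.4651  0.3032] [312.7 269.7]
1.82 [ 0.5162 -0.47    0.3019] [313.1 272.2]
1.84 [ 0.5159 -0.4749  0.3005] [313.5 274.8]
1.86 [ 0.5156 -0.4798  0.299 ] [313.9 277.3]
1.88 [ 0.5153 -0.4846  0.2974] [314.3 279.9]
cloud z bar
[[-0.202  0.008]
 [-0.209  0.012]
 [-0.211  0.01 ]
 [-0.211  0.007]
 [-0.472  0.31 ]
 [-0.472  0.308]
 [-0.473  0.307]
 [-0.473  0.303]
 [-0.474  0.302]
 [-0.235  0.012]
 [-0.237  0.011]
 [-0.241  0.011]]
[[-0.208  0.006]
 [-0.213  0.009]
 [-0.47   0.308]
 [-0.473  0.308]
 [-0.472  0.305]
 [-0.476  0.306]
 [-0.475  0.303]
 [-0.475  0.299]
 [-0.234  0.007]
 [-0.239  0.009]
 [-0.244  0.01 ]
 [-0.25   0.014]]
[[-0.469  0.305]
 [-0.475  0.309]
 [-0.476  0.308]
 [-0.477  0.306]
 [-0.477  0.303]
 [-0.479  0.303]
 [-0.236  0.006]
 [-0.244  0.012]
 [-0.244  0.008]
 [-0.249  0.011]
 [-0.251  0.009]
 [-0.255  0.01 ]]
```

Run:
```python
from h import *
yaw=.066;ex=np.array([-np.sin(yaw),-np.cos(yaw),0])
delta([.516,-.471,.40],mk([0,0,-1],ex))
```

```text
xyz [  86.2 -150.3   30.5] rot [-0.256  0.009 -0.006]
```

play_rows(xyz=[[15,-20,0],[35,-50,8],[55,-85,15],[75,-120,22],[86,-145,30],[86,-150,31],[86,-150,31],[86,-150,31],[86,-150,31],[86,-150,31]], rot=[[-0.05,0,0],[-0.1,0,0],[-0.15,0,0],[-0.2,0,0],[-0.256,0.009,-0.006],[-0.256,0.009,-0.006],[-0.256,0.009,-0.006],[-0.256,0.009,-0.006],[-0.256,0.009,-0.006],[-0.256,0.009,-0.006]], grip=[0.45,0.45,0.45,0.45,0.45,0.45,0.45,0.45,0.45,0.45])

```text
time_s: 14.1
eef_pos: [0.5148, -0.4703, 0.3916]
eef_rot: [-0.005, 0.033, 0.999, 0.003]
wrist_force: [-0.3, -0.2, 0.8]
opening: 0.448
grasp_force: 0.0
```

play_rows(xyz=[[0,0,25],[0,0,50],[0,0,75],[0,0,92],[0,0,97],[0,0,97],[0,0,97],[0,0,97],[0,0,97],[0,0,97]], rot=[[0,0,0],[0,0,0],[0,0,0],[0,0,0],[0,0,0],[0,0,0],[0,0,0],[0,0,0],[0,0,0],[0,0,0]], grip=[0.45,0.45,0.45,0.45,0.45,0.45,0,0,0,0])

```text
time_s: 15.35
eef_pos: [0.5137, -0.4712, 0.2956]
eef_rot: [-0.004, 0.034, 0.999, 0.002]
wrist_force: [-0.9, -1.3, 5.6]
opening: 0.094
grasp_force: 58.7
```

Run:
```python
from h import *
o=readout.get_obs();p=tool()[0];print(p,o['opening'],o['grasp_force'],o['wrist_force'],o['q'].round(2))
print(tool()[1].as_matrix().round(3))
yaw=.066;ex=np.array([-np.sin(yaw),-np.cos(yaw),0])
H=np.array([.5375,-.148,.056])+.255*ex;v=p-H
print(np.arctan2(v[2],-(v@ex))-np.arctan2(5,255),np.hypot(v[2],v@ex))
th0=1.83
for th in(1.77,1.7,1.63,1.56,1.49,1.42,1.36,1.31,1.28,1.26,1.24):
    f=lambda t:np.array([-.255*np.cos(t)+.005*np.sin(t),.255*np.sin(t)+.005*np.cos(t)])
    d=(f(th)-f(th0))*1000; print(th,'dy',-d[0].round(1),'dz',-d[1].round(1))
```

```text
[ 0.51368306 -0.47118397  0.29556544] 0.09441903201955683 58.69137704372406 [-0.90755582 -1.25313159  5.55787413] [-0.91  0.43  1.21 -0.    1.52 -2.41]
[[-0.998  0.068 -0.008]
 [ 0.068  0.998  0.004]
 [ 0.008  0.004 -1.   ]]
1.831819414423206 0.24931838009305496
1.77 dy 14.8 dz -3.8
1.7 dy 32.4 dz -7.0
1.63 dy 50.1 dz -9.1
1.56 dy 67.9 dz -9.8
1.49 dy 85.8 dz -9.4
1.42 dy 103.6 dz -7.7
1.36 dy 118.7 dz -5.2
1.31 dy 131.1 dz -2.5
1.28 dy 138.5 dz -0.5
1.26 dy 143.4 dz 0.9
1.24 dy 148.3 dz 2.4
```

play_rows(xyz=[[0,8,-2],[0,20,-5],[0,32,-7],[0,45,-9],[0,60,-10],[0,75,-10],[0,90,-9],[0,104,-8],[0,116,-6],[0,124,-4]], rot=[[0,0,0],[0,0,0],[0,0,0],[0,0,0],[0,0,0],[0,0,0],[0,0,0],[0,0,0],[0,0,0],[0,0,0]], grip=[0,0,0,0,0,0,0,0,0,0])

```text
time_s: 16.6
eef_pos: [0.5219, -0.3457, 0.2987]
eef_rot: [-0.005, 0.034, 0.999, 0.004]
wrist_force: [2.1, -0.4, 2.3]
opening: 0.095
grasp_force: 60.3
```

play_rows(xyz=[[0,2,0],[0,4,1],[0,6,1],[0,8,2],[0,10,2],[0,12,3],[0,14,3],[0,16,4],[0,17,4],[0,17,4]], rot=[[0,0,0],[0,0,0],[0,0,0],[0,0,0],[0,0,0],[0,0,0],[0,0,0],[0,0,0],[0,0,0],[0,0,0]], grip=[0,0,0,0,0,0,0,0,0,0])

```text
time_s: 17.85
eef_pos: [0.5229, -0.3301, 0.2947]
eef_rot: [-0.005, 0.034, 0.999, 0.003]
wrist_force: [4.0, -3.5, -3.5]
opening: 0.093
grasp_force: 59.8
```

Run:
```python
from h import *
o=readout.get_obs();p=tool()[0];print(p,o['opening'],o['grasp_force'],o['wrist_force'],o['q'].round(2))
yaw=.066;ex=np.array([-np.sin(yaw),-np.cos(yaw),0])
H=np.array([.5375,-.148,.056])+.255*ex;v=p-H
print(np.arctan2(v[2],-(v@ex))-np.arctan2(5,255),np.hypot(v[2],v@ex))
```

```text
[ 0.5229293  -0.33012496  0.29473917] 0.09273783911468424 59.764147996902466 [ 4.03150436 -3.54376326 -3.4645563 ] [-0.75  0.25  1.43 -0.    1.47 -2.26]
1.2570891884440782 0.24944982071102978
```

play_rows(xyz=[[0,1,0],[0,2,1],[0,3,1],[0,4,1],[0,5,2],[0,6,2],[0,6,2],[0,6,2],[0,6,2],[0,6,2]], rot=[[0,0,0],[0,0,0],[0,0,0],[0,0,0],[0,0,0],[0,0,0],[0,0,0],[0,0,0],[0,0,0],[0,0,0]], grip=[0,0,0,0,0,0,0,0,0,0])

```text
time_s: 19.1
eef_pos: [0.5232, -0.3256, 0.294]
eef_rot: [-0.004, 0.035, 0.999, 0.001]
wrist_force: [2.6, -8.4, -0.9]
opening: 0.092
grasp_force: 59.5
```

Run:
```python
from h import *
o=readout.get_obs();p=tool()[0];print(p,o['opening'],o['grasp_force'],o['wrist_force'],o['q'].round(2))
yaw=.066;ex=np.array([-np.sin(yaw),-np.cos(yaw),0])
H=np.array([.5375,-.148,.056])+.255*ex;v=p-H
print(np.arctan2(v[2],-(v@ex))-np.arctan2(5,255),np.hypot(v[2],v@ex))
s=shot('side');t=shot('top')
im=np.hstack([cv2.resize(t['color'][160:290,300:440],(400,371)),cv2.resize(s['color'][150:336,240:440],(400,371))])
cv2.imwrite('pics/ts5.png',im[...,::-1])
```

```text
[ 0.52319734 -0.3256218   0.293973  ] 0.09221669739444417 59.53080475330353 [ 2.64041405 -8.38773031 -0.87622027] [-0.75  0.25  1.44 -0.    1.46 -2.25]
1.2389351951801673 0.25006541802157795
```

View pics/ts5.png

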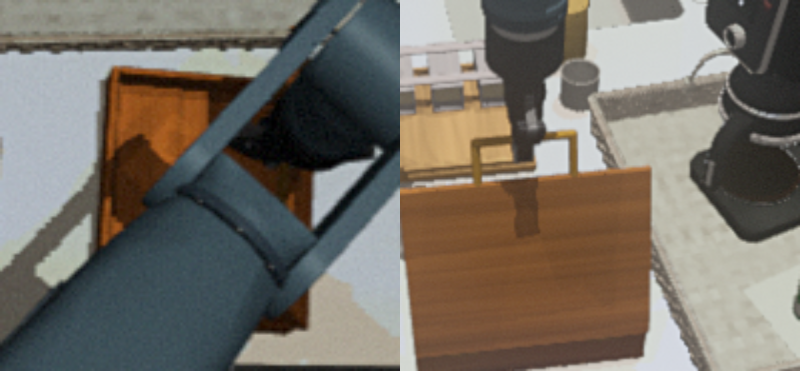

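play_rows(xyz=[[0,1,0],[0,2,0],[0,3,1],[0,4,1],[0,4,1],[0,4,1],[0,4,1],[0,2,1],[0,0,0],[0,-3,0]], rot=[[0,0,0],[0,0,0],[0,0,0],[0,0,0],[0,0,0],[0,0,0],[0,0,0],[0,0,0],[0,0,0],[0,0,0]], grip=[0,0,0,0,0,0,0,0,0,0])

```text
time_s: 20.45
eef_pos: [0.5231, -0.3279, 0.2945]
eef_rot: [-0.004, 0.034, 0.999, 0.002]
wrist_force: [1.8, -2.4, 7.3]
opening: 0.098
grasp_force: 60.2
```

Run:
```python
from h import *
o=readout.get_obs();p=tool()[0];print(p,o['opening'],o['grasp_force'],o['wrist_force'],o['q'].round(2))
```

```text
[ 0.52314239 -0.32790221  0.29451607] 0.09791895745399297 60.20725071430206 [ 1.84512997 -2.40646043  7.3264068 ] [-0.75  0.25  1.44 -0.    1.47 -2.25]
```

play_rows(xyz=[[0,0,0],[0,0,0],[0,0,0],[0,0,-10],[0,0,-25],[0,0,-50],[0,20,-80],[0,60,-90],[0,110,-90],[0,160,-90]], rot=[[0,0,0],[0,0,0],[0,0,0],[0,0,0],[0,0,0],[0,0,0],[0,0,0],[0,0,0],[0,0,0],[0,0,0]], grip=[0.3,0.3,0.3,0.3,0.3,0.3,0.3,0.3,0.3,0.3])

```text
time_s: 21.7
eef_pos: [0.535, -0.1666, 0.3859]
eef_rot: [-0.004, 0.034, 0.999, 0.003]
wrist_force: [0.4, 0.2, -0.5]
opening: 0.3
grasp_force: 0.0
```

play_rows(xyz=[[0,50,0],[0,100,0],[0,160,0],[0,220,0],[0,270,0],[0,310,0],[0,320,0],[0,320,0],[0,320,0],[0,320,0]], rot=[[0,0,0],[0,0,0],[0,0,0],[0,0,0],[0,0,0],[0,0,0],[0,0,0],[0,0,0],[0,0,0],[0,0,0]], grip=[0.3,0.5,0.5,0.5,0.5,0.5,0.5,0.5,0.5,0.5])

```text
time_s: 22.95
eef_pos: [0.5568, 0.1502, 0.3861]
eef_rot: [-0.005, 0.035, 0.999, 0.003]
wrist_force: [-0.4, -0.5, -0.7]
opening: 0.499
grasp_force: 0.0
```

Run:
```python
from h import *
print(tool()[0],readout.get_obs()['q'].round(2))
s=shot('side');t=shot('top')
im=np.hstack([cv2.resize(t['color'][160:290,300:440],(400,371)),cv2.resize(s['color'][150:336,240:440],(400,371))])
cv2.imwrite('pics/ts6.png',im[...,::-1])
c=cloud(t)
m=(c[...,0]>.3)&(c[...,0]<.5)&(c[...,1]>.15)&(c[...,1]<.5)&(c[...,2]>.015)&(c[...,2]<.04)
q=c[m];r=cv2.minAreaRect((q[:,:2]*1000).astype(np.float32));print('pusher',len(q),r)
```

```text
[0.55680534 0.15016832 0.386119  ] [ 0.05  0.11  1.41  0.01  1.62 -1.45]
pusher 221 ((407.885986328125, 369.68048095703125), (75.36103820800781, 26.59642219543457), 88.35847473144531)
```

View pics/ts6.png

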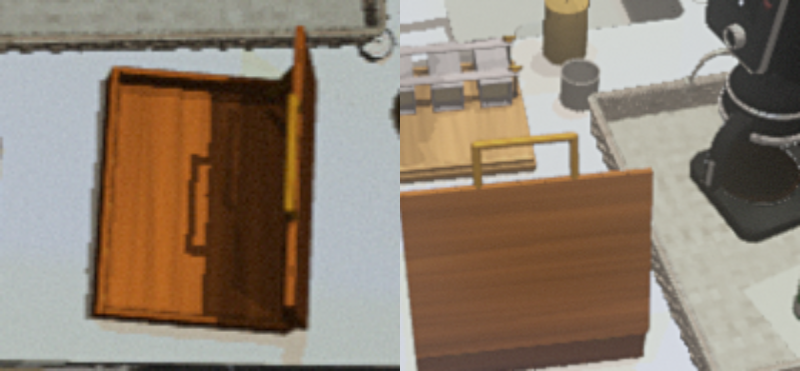

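Run:
```python
from h import *
Rt=R.from_matrix(np.c_[[0,1,0],[1,0,0],[0,0,-1]])
delta([.4085,.347,.12],Rt)
```

```text
xyz [158.9 184.2 268.7] rot [-0.002 -0.012  1.501]
```

play_rows(xyz=[[15,20,10],[35,40,20],[55,65,40],[80,90,60],[100,115,80],[120,140,110],[140,160,140],[155,180,170],[159,184,200],[159,184,210]], rot=[[0,0,0.15],[0,0,0.3],[0,0,0.45],[0,0,0.6],[0,0,0.75],[0,0,0.9],[0,0,1.05],[0,0,1.2],[0,0,1.35],[-0.002,-0.012,1.5]], grip=[0.7,0.7,0.7,0.7,0.7,0.7,0.7,0.7,0.7,0.7])

```text
time_s: 24.3
eef_pos: [0.4073, 0.3467, 0.1764]
eef_rot: [-0.001, 0.708, 0.706, -0.002]
wrist_force: [0.3, 0.7, 1.0]
opening: 0.699
grasp_force: 0.0
```

Run:
```python
from h import *
t=shot('top');s=shot('side')
Rt=R.from_matrix(np.c_[[0,1,0],[1,0,0],[0,0,-1]])
print(tool()[0],readout.get_obs()['q'].round(2))
delta([.4085,.347,.024],Rt)
for d in(t,s):
  c=cloud(d)
  m=(c[...,0]>.3)&(c[...,0]<.5)&(c[...,1]>.18)&(c[...,1]<.5)&(c[...,2]>.013)&(c[...,2]<.04)
  q=c[m];r=cv2.minAreaRect((q[:,:2]*1000).astype(np.float32));print('pusher',len(q),r)
im=np.hstack([cv2.resize(t['color'][220:290,120:320],(800,280))]);im2=cv2.resize(s['color'][100:200,180:380],(600,300))
o=np.zeros((580,800,3),np.uint8);o[:280]=im;o[280:,:600]=im2;cv2.imwrite('pics/ts7.png',o[...,::-1])
```

```text
[0.40764891 0.34658077 0.17709885] [0.48 0.17 1.77 0.   1.2  0.48]
xyz [  0.7   1.3 153.1] rot [-0.003  0.002  0.002]
pusher 399 ((419.7823791503906, 285.4906005859375), (107.40980529785156, 141.1690673828125), 25.49654769897461)
pusher 261 ((409.61712646484375, 312.67755126953125), (26.213335037231445, 202.27476501464844), 0.05193785950541496)
```

View pics/ts7.png

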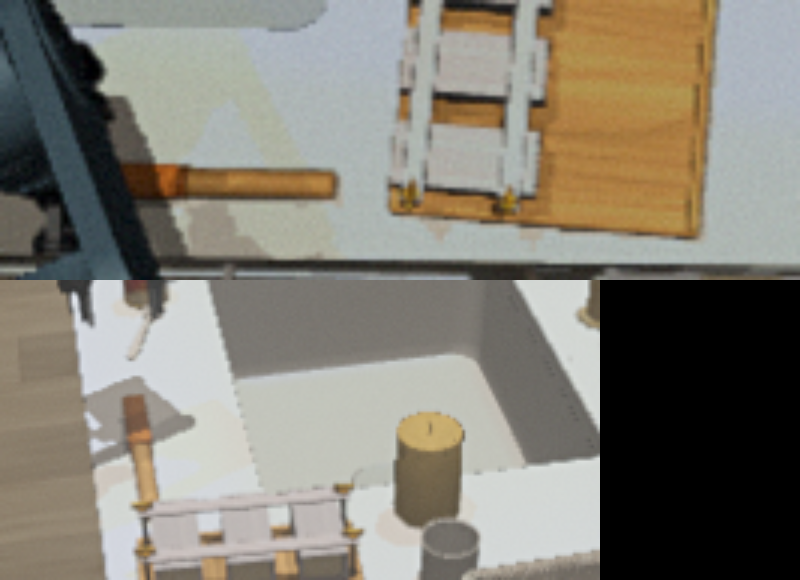

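play_rows(xyz=[[0,1,40],[0,1,80],[0,1,115],[0,1,140],[0,1,150],[0,1,152],[0,1,152],[0,1,152],[0,1,152],[0,1,152]], rot=[[0,0,0],[0,0,0],[0,0,0],[0,0,0],[0,0,0],[0,0,0],[0,0,0],[0,0,0],[0,0,0],[0,0,0]], grip=[0.7,0.7,0.7,0.7,0.7,0.7,0,0,0,0])

```text
time_s: 25.65
eef_pos: [0.4106, 0.3478, 0.0281]
eef_rot: [0.0, 0.706, 0.708, 0.001]
wrist_force: [-0.3, -0.9, 6.7]
opening: 0.283
grasp_force: 59.9
```

Run:
```python
from h import *
o=readout.get_obs();print(tool()[0],o['opening'],o['grasp_force'],o['wrist_force'])
```

```text
[0.41058034 0.34780298 0.0280781 ] 0.28296937032929836 59.93399620056152 [-0.30396811 -0.86374896  6.674072  ]
```

play_rows(xyz=[[0,0,-10],[0,0,-30],[0,0,-60],[-5,5,-85],[-10,10,-100],[-15,15,-100],[-20,20,-100],[-20,20,-100],[-20,20,-100],[-20,20,-100]], rot=[[0,0,0],[0,0,0],[0,0,0.03],[0,0,0.066],[0,0,0.066],[0,0,0.066],[0,0,0.066],[0,0,0.066],[0,0,0.066],[0,0,0.066]], grip=[0,0,0,0,0,0,0,0,0,0])

```text
time_s: 26.9
eef_pos: [0.4292, 0.3273, 0.1262]
eef_rot: [-0.0, 0.729, 0.685, -0.001]
wrist_force: [-1.2, -1.0, -0.3]
opening: 0.289
grasp_force: 59.1
```

Run:
```python
from h import *
o=readout.get_obs();print(tool()[0],o['opening'],o['grasp_force'],o['wrist_force'])
t=shot('top');s=shot('side')
c=cloud(t)
m=(c[...,0]>.3)&(c[...,0]<.5)&(c[...,1]>.13)&(c[...,1]<.36)&(c[...,2]>.09)&(c[...,2]<.14)
q=c[m];print(len(q))
for nm,d in(('t',t),('s',s)):
    c=cloud(d)
    for y in(.2,.22,.24,.26,.28,.30):
        m=(c[...,0]>.37)&(c[...,0]<.48)&(abs(c[...,1]-y)<.008)&(c[...,2]>.085)&(c[...,2]<.135)
        q=c[m]; print(nm,y,len(q),q[:,0].min().round(4) if len(q) else'',q[:,0].max().round(4)if len(q) else'',np.percentile(q[:,2],90).round(4) if len(q) else '', q[:,1].min().round(4) if len(q) else'')
im=cv2.resize(t['color'][210:290,120:320],(800,320));im2=cv2.resize(s['color'][80:180,180:380],(560,280))
o=np.zeros((600,800,3),np.uint8);o[:320]=im;o[320:,:560]=im2;cv2.imwrite('pics/ts8.png',o[...,::-1])
```

```text
[0.42923027 0.3272947  0.12616029] 0.28900085798355024 59.065391421318054 [-1.2305065  -0.96555052 -0.3345329 ]
348
t 0.2 43 0.4092 0.4301 0.1245 0.1922
t 0.22 39 0.4095 0.4294 0.1244 0.2124
t 0.24 48 0.4117 0.432 0.1222 0.2321
t 0.26 44 0.4118 0.4344 0.1232 0.2532
t 0.28 46 0.4135 0.4341 0.1242 0.2726
t 0.3 48 0.4132 0.4381 0.1244 0.2921
s 0.2 26 0.4092 0.4313 0.1235 0.1924
s 0.22 18 0.4109 0.4302 0.1235 0.2137
s 0.24 21 0.4134 0.4325 0.1243 0.2329
s 0.26 20 0.415 0.4346 0.1236 0.2524
s 0.28 17 0.4139 0.4358 0.1244 0.2724
s 0.3 38 0.4135 0.4391 0.126 0.2922
```

View pics/ts8.png

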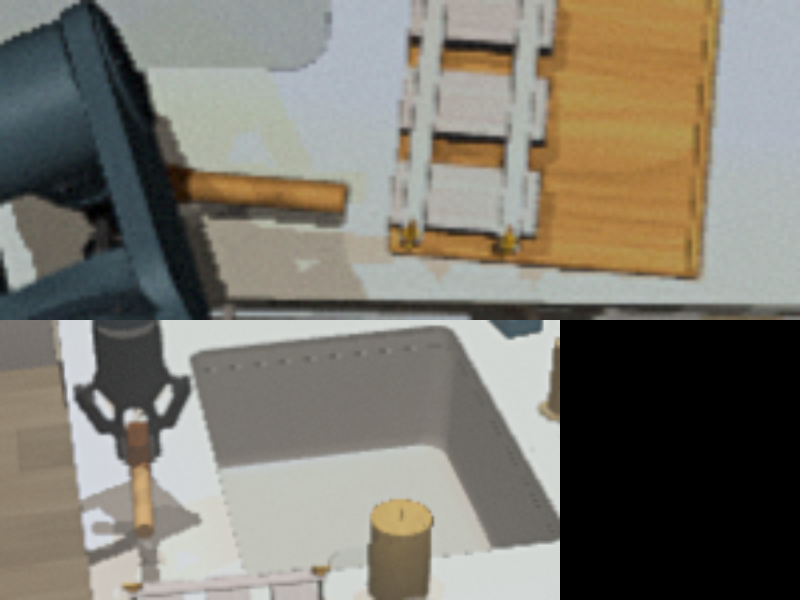

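```bash
cat >> h.py <<'E'
yaw=.066
EX=np.array([-np.sin(yaw),-np.cos(yaw),0]);EY=np.array([np.cos(yaw),-np.sin(yaw),0])
O=np.array([.490,.0458,0])
def mould(x,y,z): return O+EX*x+EY*y+np.array([0,0,z])
def tom(P): v=np.array(P)-O; return np.array([v@EX,v@EY,v[2]])
E
python3 - <<'E'
from h import *
t=load('top');s=load('side')
tt=w(t,120+347/4,210+198/4,.1125);ss=w(s,180+144/2.8,80+(533-320)/2.8,.11)
print('tip',tt,ss)
p,r=tool();print('tip rel TCP tool axes',r.inv().apply(tt-p)*1000)
tip=tt.copy()
L=.4245;print('dowel line at y=.327', .4200+.056*(.327-.2), 'tcp x',p[0])
Rt=R.from_matrix(np.c_[-EX,EY,[0,0,-1]])
rel=r.inv().apply(tt-p)
for nm,y in(('c',-.07),('b',0),('a',.07)):
    q=mould(-.125,y,.041)-Rt.apply(rel);print(nm,q);delta(q,Rt)
for n in('top','side'):
    c=np.load(n+'_c.npy');m=(c[...,0]>.3)&(c[...,0]<.7)&(c[...,1]>-.0)&(c[...,1]<.2)&(abs(c[...,2]-.0645)<.004)
    q=(c[m]-O);X=q@EX;Y=q@EY
    for y0 in(-.07,0,.07):
        k=(abs(Y-y0)<.03)&(X<-.035)&(X>-.07);kk=abs(Y-y0)<.018
        print(n,y0,'y',Y[k].min().round(4),Y[k].max().round(4),'x',np.percentile(X[kk],[2,98]).round(4))
E
```

```text
tip [0.41705182 0.18180827 0.1125    ] [0.4205724  0.18184444 0.11      ]
tip rel TCP tool axes [-146.03550984   -3.15847262   13.9646817 ]
dowel line at y=.327 0.427112 tcp x 0.4293933292054044
c [0.44117936 0.32065375 0.05496468]
xyz [-5.9 12.2 71.5] rot [-0.001  0.     0.003]
b [0.51102696 0.3160371  0.05496468]
xyz [-6.2 82.2 71.4] rot [-0.001  0.     0.003]
a [0.58087455 0.31142045 0.05496468]
xyz [ -6.4 152.2  71.4] rot [-0.001  0.     0.003]
top -0.07 y -0.0918 -0.0454 x [-0.1023 -0.0015]
top 0 y -0.0222 0.0248 x [-0.1032 -0.0029]
top 0.07 y 0.0485 0.0946 x [-0.1032 -0.0027]
side -0.07 y -0.09 -0.0445 x [-0.1031 -0.0006]
side 0 y -0.02 0.026 x [-0.1051 -0.    ]
side 0.07 y 0.0495 0.0958 x [-0.1038  0.001 ]
```

play_rows(xyz=[[0,4,0],[-2,8,10],[-4,12,25],[-6,13,45],[-6,13,60],[-6,13,70],[-6,13,71],[-6,13,71],[-6,13,71],[-6,13,71]], rot=[[0,0,0],[0,0,0],[0,0,0],[0,0,0],[0,0,0],[0,0,0],[0,0,0],[0,0,0],[0,0,0],[0,0,0]], grip=[0,0,0,0,0,0,0,0,0,0])

```text
time_s: 28.25
eef_pos: [0.4425, 0.3206, 0.0562]
eef_rot: [0.0, 0.729, 0.684, 0.0]
wrist_force: [0.1, 0.8, -1.1]
opening: 0.293
grasp_force: 59.1
```

```bash
sed -i 's/^O=.*/O=np.array([.492,.0457,0])/' h.py
python3 - <<'E'
from h import *
o=readout.get_obs();print(tool()[0],tom(tool()[0]),o['opening'],o['grasp_force'],o['wrist_force'])
t=shot('top');s=shot('side')
for nm,d in(('t',t),('s',s)):
    c=cloud(d);v=c-O;X=v@EX;Y=v@EY;Z=c[...,2]
    for x in(-.19,-.17,-.15,-.13):
        m=(abs(X-x)<.009)&(abs(Y+.07)<.03)&(Z>.04)&(Z<.07);print(nm,x,m.sum(),np.percentile(Y[m],[3,97]).round(4) if m.sum() else '',np.percentile(Z[m],90).round(4) if m.sum() else '',X[m].max() if m.sum() else '')
im=cv2.resize(t['color'][190:290,160:320],(800,500));cv2.imwrite('pics/t9.png',im[...,::-1])
im=cv2.resize(s['color'][140:220,210:330],(780,520),interpolation=cv2.INTER_CUBIC);cv2.imwrite('pics/s9.png',im[...,::-1])
E
```

```text
[0.44253267 0.32064944 0.05618851] [-0.27108835 -0.06749312  0.05618851] 0.29325576336376474 59.06497299671173 [ 0.06679556  0.78136404 -1.07982398]
t -0.19 42 [-0.08   -0.0612] 0.0517 -0.18145537376081483
t -0.17 44 [-0.0785 -0.06  ] 0.0552 -0.16100933806911258
t -0.15 41 [-0.0793 -0.0614] 0.0533 -0.14153968718421003
t -0.13 31 [-0.078  -0.0601] 0.0545 -0.12550298554731
s -0.19 26 [-0.0787 -0.059 ] 0.055 -0.18151311846780704
s -0.17 24 [-0.0771 -0.0576] 0.0545 -0.1622015960441994
s -0.15 29 [-0.0771 -0.0584] 0.0542 -0.14104170013411488
s -0.13 19 [-0.0776 -0.0606] 0.053 -0.12452357487161012
```

View pics/s9.png

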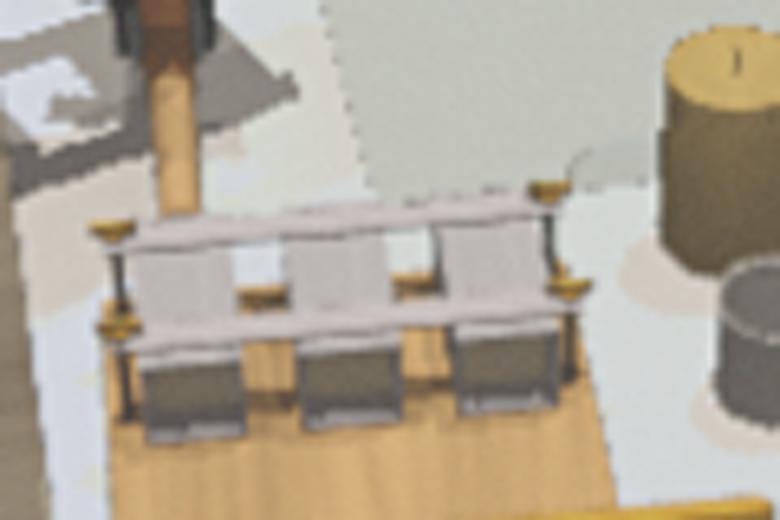

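play_rows(xyz=[[-10,-1,1],[-20,-1,2],[-28,-1,2],[-35,-1,2],[-42,-1,2],[-48,-1,2],[-54,-1,2],[-60,-1,2],[-66,-1,2],[-72,-1,2]], rot=[[0,0,0],[0,0,0],[0,0,0],[0,0,0],[0,0,0],[0,0,0],[0,0,0],[0,0,0],[0,0,0],[0,0,0]], grip=[0,0,0,0,0,0,0,0,0,0])

```text
time_s: 29.6
eef_pos: [0.4375, 0.2502, 0.0544]
eef_rot: [-0.001, 0.729, 0.684, 0.002]
wrist_force: [0.4, 9.4, -1.2]
opening: 0.285
grasp_force: 59.0
```

Run:
```python
from h import *
o=readout.get_obs();print(tool()[0],tom(tool()[0]),o['opening'],o['grasp_force'],o['wrist_force'],o['torque'])
```

```text
[0.4374936  0.25017839 0.05435825] [-0.20043839 -0.06787351  0.05435825] 0.28535811838116953 58.9959454536438 [ 0.3823766   9.38418786 -1.19092197] [ 1.70874243 -0.10030085 -0.03553554]
```

play_rows(xyz=[[-7,0,0],[-14,0,0],[-21,0,0],[-28,0,0],[-35,0,0],[-42,0,0],[-49,0,0],[-55,0,0],[-60,0,0],[-63,0,0]], rot=[[0,0,0],[0,0,0],[0,0,0],[0,0,0],[0,0,0],[0,0,0],[0,0,0],[0,0,0],[0,0,0],[0,0,0]], grip=[0,0,0,0,0,0,0,0,0,0])

```text
time_s: 30.85
eef_pos: [0.4327, 0.1855, 0.0536]
eef_rot: [-0.0, 0.729, 0.684, -0.0]
wrist_force: [-0.3, 0.6, -1.5]
opening: 0.284
grasp_force: 59.1
```

Run:
```python
from h import *
o=readout.get_obs();print(tool()[0],tom(tool()[0]),o['opening'],o['grasp_force'],o['wrist_force'],o['torque'])
t=shot('top');s=shot('side')
for nm,d in(('t',t),('s',s)):
    c=cloud(d);v=c-O;X=v@EX;Y=v@EY;Z=c[...,2]
    m=(X>0)&(X<.112)&(abs(Y)<.12)&(Z>.045)&(Z<.07);q=np.c_[X[m],Y[m]]
    print(nm,m.sum(),cv2.minAreaRect((q*1000).astype(np.float32)) if m.sum()>5 else '',np.median(Z[m]))
```

```text
[0.43265271 0.18549226 0.0536435 ] [-0.13557382 -0.06843767  0.0536435 ] 0.2840853930665349 59.05761122703552 [-0.30569313  0.62376904 -1.53451118] [0.08166489 0.0240762  0.01392473]
t 345 ((16.550872802734375, -27.78020477294922), (78.71195220947266, 172.22427368164062), 34.59013748168945) 0.05495852303991833
s 321 ((44.21610641479492, 0.51531982421875), (87.4552993774414, 184.35501098632812), 0.1006697565317154) 0.05630225827942015
```

play_rows(xyz=[[15,0,0],[35,0,0],[60,0,0],[85,0,0],[110,0,0],[130,0,0],[140,0,0],[140,0,0],[140,0,0],[140,0,0]], rot=[[0,0,0],[0,0,0],[0,0,0],[0,0,0],[0,0,0],[0,0,0],[0,0,0],[0,0,0],[0,0,0],[0,0,0]], grip=[0,0,0,0,0,0,0,0,0,0])

```text
time_s: 32.2
eef_pos: [0.4415, 0.3248, 0.0536]
eef_rot: [-0.0, 0.729, 0.684, -0.0]
wrist_force: [-0.7, 0.7, -1.0]
opening: 0.285
grasp_force: 59.1
```

play_rows(xyz=[[0,10,0],[0,25,0],[0,45,0],[0,60,0],[0,70,0],[0,71,0],[0,71,0],[0,71,0],[0,71,0],[0,71,0]], rot=[[0,0,0],[0,0,0],[0,0,0],[0,0,0],[0,0,0],[0,0,0],[0,0,0],[0,0,0],[0,0,0],[0,0,0]], grip=[0,0,0,0,0,0,0,0,0,0])

```text
time_s: 33.45
eef_pos: [0.5122, 0.3211, 0.0537]
eef_rot: [-0.0, 0.729, 0.685, -0.0]
wrist_force: [-0.3, -0.2, -1.7]
opening: 0.289
grasp_force: 59.1
```

```bash
cat >> h.py <<'E'
def tipcheck(y0):
    o=readout.get_obs();p=tool()[0];print('TCPm',tom(p).round(4),o['opening'].__round__(3),o['wrist_force'].round(1))
    for nm in('top','side'):
        d=shot(nm);c=cloud(d);v=c-O;X=v@EX;Y=v@EY;Z=c[...,2]
        for x in(-.19,-.16,-.13):
            m=(abs(X-x)<.012)&(abs(Y-y0)<.03)&(Z>.04)&(Z<.07);print(nm,x,m.sum(),*((np.percentile(Y[m],[3,97]).mean().round(4),np.percentile(Z[m],90).round(4),X[m].max().round(4)) if m.sum() else ''))
E
python3 - <<'E'
from h import *
tipcheck(0)
s=load('side')
im=cv2.resize(s['color'][140:240,210:330],(720,600),interpolation=cv2.INTER_CUBIC);cv2.imwrite('pics/s10.png',im[...,::-1])
E
```

```text
TCPm [-0.2762  0.002   0.0537] 0.289 [-0.3 -0.2 -1.7]
top -0.19 51 -0.0009 0.0532 -0.1781
top -0.16 49 -0.001 0.0512 -0.1486
top -0.13 26 -0.0003 0.0526 -0.131
side -0.19 33 0.0009 0.0508 -0.1781
side -0.16 32 0.001 0.0503 -0.148
side -0.13 23 0.0017 0.0524 -0.1269
```

View pics/s10.png

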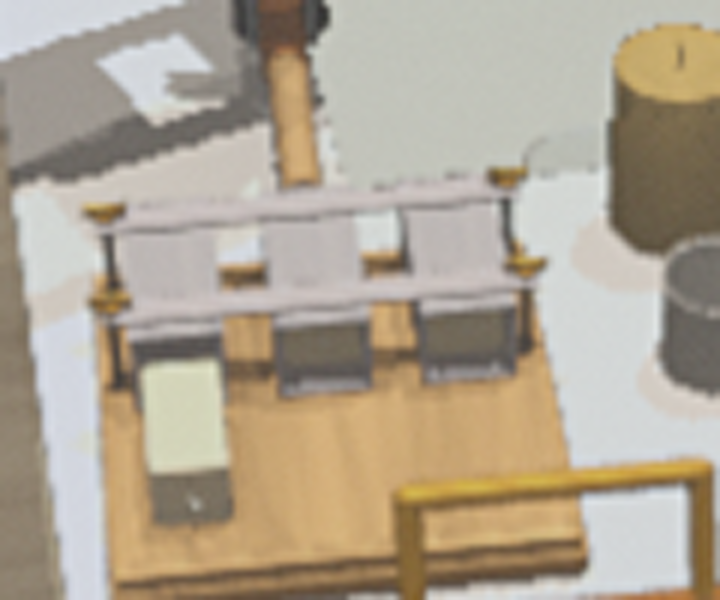

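play_rows(xyz=[[-12,0,0],[-24,0,0],[-32,0,0],[-39,0,0],[-46,0,0],[-53,0,0],[-60,0,0],[-67,0,0],[-74,0,0],[-80,0,0]], rot=[[0,0,0],[0,0,0],[0,0,0],[0,0,0],[0,0,0],[0,0,0],[0,0,0],[0,0,0],[0,0,0],[0,0,0]], grip=[0,0,0,0,0,0,0,0,0,0])

```text
time_s: 34.8
eef_pos: [0.5079, 0.243, 0.0543]
eef_rot: [-0.001, 0.729, 0.684, 0.002]
wrist_force: [0.4, 10.1, -0.7]
opening: 0.289
grasp_force: 59.1
```

play_rows(xyz=[[-7,0,0],[-14,0,0],[-21,0,0],[-28,0,0],[-35,0,0],[-42,0,0],[-49,0,0],[-55,0,0],[-59,0,0],[-60,0,0]], rot=[[0,0,0],[0,0,0],[0,0,0],[0,0,0],[0,0,0],[0,0,0],[0,0,0],[0,0,0],[0,0,0],[0,0,0]], grip=[0,0,0,0,0,0,0,0,0,0])

```text
time_s: 36.05
eef_pos: [0.5035, 0.1811, 0.0536]
eef_rot: [-0.0, 0.729, 0.684, -0.0]
wrist_force: [-0.4, 0.4, -1.3]
opening: 0.284
grasp_force: 59.1
```

play_rows(xyz=[[15,0,0],[35,0,0],[60,0,0],[85,0,0],[110,0,0],[130,0,0],[140,0,0],[140,0,0],[140,0,0],[140,0,0]], rot=[[0,0,0],[0,0,0],[0,0,0],[0,0,0],[0,0,0],[0,0,0],[0,0,0],[0,0,0],[0,0,0],[0,0,0]], grip=[0,0,0,0,0,0,0,0,0,0])

```text
time_s: 37.3
eef_pos: [0.5124, 0.3203, 0.0536]
eef_rot: [-0.0, 0.729, 0.684, -0.0]
wrist_force: [0.4, -0.1, -2.1]
opening: 0.291
grasp_force: 59.1
```

play_rows(xyz=[[0,10,0],[0,25,0],[0,45,0],[0,60,0],[0,70,0],[0,70,0],[0,70,0],[0,70,0],[0,70,0],[0,70,0]], rot=[[0,0,0],[0,0,0],[0,0,0],[0,0,0],[0,0,0],[0,0,0],[0,0,0],[0,0,0],[0,0,0],[0,0,0]], grip=[0,0,0,0,0,0,0,0,0,0])

```text
time_s: 38.55
eef_pos: [0.582, 0.3167, 0.0536]
eef_rot: [-0.0, 0.729, 0.685, -0.0]
wrist_force: [-0.5, 0.8, -1.7]
opening: 0.285
grasp_force: 59.1
```

Run:
```python
from h import *
tipcheck(.07)
c=cloud(load('side'));v=c-O;X=v@EX;Y=v@EY;Z=c[...,2]
for y0 in(-.07,0):
    m=(X>0.004)&(X<.11)&(abs(Y-y0)<.03)&(abs(Z-.056)<.006);print(y0,m.sum(),np.percentile(X[m],[2,98]),np.percentile(Y[m],[2,98]))
```

```text
TCPm [-0.2764  0.0719  0.0536] 0.285 [-0.5  0.8 -1.7]
top -0.19 47 0.0693 0.0504 -0.1785
top -0.16 49 0.0692 0.0519 -0.1481
top -0.13 25 0.0698 0.0513 -0.1311
side -0.19 29 0.0718 0.0508 -0.179
side -0.16 34 0.0703 0.0514 -0.1482
side -0.13 21 0.0706 0.0518 -0.1276
-0.07 263 [0.01176579 0.08597256] [-0.08651369 -0.05025697]
0 256 [0.01257892 0.08567372] [-0.01684206  0.01943979]
```

play_rows(xyz=[[-12,0,0],[-24,0,0],[-32,0,0],[-39,0,0],[-46,0,0],[-53,0,0],[-60,0,0],[-67,0,0],[-74,0,0],[-80,0,0]], rot=[[0,0,0],[0,0,0],[0,0,0],[0,0,0],[0,0,0],[0,0,0],[0,0,0],[0,0,0],[0,0,0],[0,0,0]], grip=[0,0,0,0,0,0,0,0,0,0])

```text
time_s: 39.9
eef_pos: [0.5776, 0.2389, 0.0543]
eef_rot: [-0.001, 0.729, 0.684, 0.002]
wrist_force: [-0.5, 9.9, -1.0]
opening: 0.288
grasp_force: 59.1
```

play_rows(xyz=[[-7,0,0],[-14,0,0],[-21,0,0],[-28,0,0],[-35,0,0],[-42,0,0],[-49,0,0],[-55,0,0],[-59,0,0],[-60,0,0]], rot=[[0,0,0],[0,0,0],[0,0,0],[0,0,0],[0,0,0],[0,0,0],[0,0,0],[0,0,0],[0,0,0],[0,0,0]], grip=[0,0,0,0,0,0,0,0,0,0])

```text
time_s: 41.15
eef_pos: [0.5734, 0.1766, 0.0536]
eef_rot: [-0.0, 0.729, 0.684, -0.0]
wrist_force: [-0.5, 0.6, -0.6]
opening: 0.293
grasp_force: 59.1
```

play_rows(xyz=[[15,0,0],[35,0,0],[60,0,0],[85,0,0],[110,0,0],[130,0,0],[150,0,0],[160,0,0],[160,0,0],[160,0,0]], rot=[[0,0,0],[0,0,0],[0,0,0],[0,0,0],[0,0,0],[0,0,0],[0,0,0],[0,0,0],[0,0,0],[0,0,0]], grip=[0,0,0,0,0,0,0,0,0,0])

```text
time_s: 42.4
eef_pos: [0.5834, 0.3359, 0.0534]
eef_rot: [-0.0, 0.729, 0.684, -0.0]
wrist_force: [-0.4, -0.4, -1.3]
opening: 0.29
grasp_force: 59.1
```

Run:
```python
from h import *
c=cloud(shot('side'));v=c-O;X=v@EX;Y=v@EY;Z=c[...,2]
for y0 in(-.07,0,.07):
    m=(X>0.004)&(X<.11)&(abs(Y-y0)<.03)&(abs(Z-.056)<.006);print(y0,m.sum(),np.percentile(X[m],[2,98]),np.percentile(Y[m],[2,98]))
delta([.414,.353,.0536])
delta([.414,.353,.0285])
```

```text
-0.07 258 [0.01000604 0.0850669 ] [-0.08648522 -0.05011526]
0 259 [0.01227304 0.08575945] [-0.01681204  0.0193274 ]
0.07 255 [0.01193801 0.0841844 ] [0.05275762 0.08934386]
xyz [   6.3 -170.3   -0. ] rot None
xyz [   6.4 -170.3   25.1] rot None
```

play_rows(xyz=[[1,-20,-5],[2,-55,-10],[4,-95,-10],[6,-130,-10],[6,-160,-5],[6,-170,0],[6,-170,8],[6,-170,16],[6,-170,22],[6,-170,25]], rot=[[0,0,0],[0,0,0],[0,0,0],[0,0,0],[0,0,0],[0,0,0],[0,0,0],[0,0,0],[0,0,0],[0,0,0]], grip=[0,0,0,0,0,0,0,0,0,0])

```text
time_s: 43.7
eef_pos: [0.4145, 0.3529, 0.028]
eef_rot: [-0.0, 0.729, 0.684, -0.001]
wrist_force: [-4.7, -4.4, 26.6]
opening: 0.29
grasp_force: 63.1
```

play_rows(xyz=[[0,0,0],[0,0,0],[0,0,0],[0,0,0],[0,0,0],[0,0,-10],[0,0,-40],[0,0,-90],[0,0,-140],[0,0,-170]], rot=[[0,0,0],[0,0,0],[0,0,0],[0,0,0],[0,0,0],[0,0,0],[0,0,0],[0,0,0],[0,0,0],[0,0,0]], grip=[0,0,0.7,0.7,0.7,0.7,0.7,0.7,0.7,0.7])

```text
time_s: 44.95
eef_pos: [0.4152, 0.3539, 0.2025]
eef_rot: [0.0, 0.729, 0.684, 0.002]
wrist_force: [-0.3, -0.3, -0.3]
opening: 0.7
grasp_force: 0.0
```

Run:
```python
from h import *
print(tool()[0],readout.get_obs()['q'].round(2))
t=shot('top');s=shot('side')
c=cloud(s);m=(c[...,0]>.3)&(c[...,0]<.5)&(c[...,1]>.18)&(c[...,1]<.5)&(c[...,2]>.013)&(c[...,2]<.04)
q=c[m];print('pusher',len(q),cv2.minAreaRect((q[:,:2]*1000).astype(np.float32)))
for n,c in(('t',cloud(t)),('s',c)):
    v=c-O;X=v@EX;Y=v@EY;Z=c[...,2]
    for y0 in(-.07,0,.07):
        m=(X>0.004)&(X<.11)&(abs(Y-y0)<.03)&(abs(Z-.056)<.006);r=cv2.minAreaRect((np.c_[X[m],Y[m]]*1000).astype(np.float32));print(n,y0,r,np.median(Z[m]))
# grasp targets candle c : across mould y
Rt=R.from_matrix(np.c_[-EX,EY,[0,0,-1]])
delta(mould(.048,.071,.15),Rt)
```

```text
[0.415202   0.35386073 0.2025096 ] [0.49 0.16 1.73 0.   1.25 0.55]
pusher 269 ((410.9224853515625, 312.5773010253906), (206.18568420410156, 26.150907516479492), 87.05220031738281)
t -0.07 ((47.02289962768555, -69.99846649169922), (38.22926712036133, 74.40950012207031), 88.97661590576172) 0.05530375418543387
t 0 ((46.574554443359375, -0.08184051513671875), (38.754600524902344, 74.7414779663086), 89.74041748046875) 0.05494590416812328
t 0.07 ((46.23928451538086, 69.24855041503906), (74.48387145996094, 38.66725158691406), 1.641032338142395) 0.05511785421815629
s -0.07 ((47.24026870727539, -70.6427001953125), (42.25363540649414, 85.61246490478516), 89.81636810302734) 0.05588311076468866
s 0 ((47.48512268066406, 0.4027271270751953), (82.88263702392578, 39.57963562011719), 1.2248036861419678) 0.05578519438834578
s 0.07 ((48.429344177246094, 71.1168441772461), (80.4295654296875, 37.761131286621094), 0.5391343832015991) 0.05578955986269479
xyz [-352.   165.3   53.4] rot [ 0.007 -0.005  0.003]
```

```bash
cat >> h.py <<'E'
C=np.array([.527,-.298,0])
def box(x,y,z): return C+EX*x+EY*y+np.array([0,0,z])
RT=R.from_matrix(np.c_[-EX,EY,[0,0,-1]])
E
python3 - <<'E'
from h import *
delta(mould(.047,.070,.15),RT);delta(mould(.047,.070,.048),RT)
print((box(-.05,.055,0)-mould(.047,.07,0))@EX,(box(-.05,.055,0)-mould(.047,.07,0))@EY)
E
```

```text
xyz [-351.   164.3   53.4] rot [ 0.007 -0.005  0.003]
xyz [-351.5  163.6  155.4] rot [ 0.007 -0.005  0.003]
0.24364336978935328 0.04259153252478958
```

play_rows(xyz=[[-20,10,0],[-65,30,0],[-115,55,0],[-165,80,0],[-215,105,0],[-265,125,0],[-310,148,20],[-340,160,40],[-351,164,53],[-351,164,53]], rot=[[0,0,0],[0,0,0],[0,0,0],[0,0,0],[0,0,0],[0,0,0.003],[0,0,0.003],[0,0,0.003],[0,0,0.003],[0,0,0.003]], grip=[0.62,0.62,0.62,0.62,0.62,0.62,0.62,0.62,0.62,0.62])

```text
time_s: 46.3
eef_pos: [0.5545, -0.0072, 0.144]
eef_rot: [-0.002, 0.73, 0.683, -0.001]
wrist_force: [-0.4, 0.2, 0.3]
opening: 0.618
grasp_force: 0.0
```

Run:
```python
from h import *
delta(mould(.047,.070,.048),RT);print(tom(tool()[0]))
```

```text
xyz [ 1.6  4.5 96. ] rot [-0.004 -0.001 -0.001]
[0.0486683  0.06586771 0.14402157]
```

play_rows(xyz=[[1,4,20],[1,4,45],[1,4,70],[1,4,88],[1,4,96],[1,4,96],[1,4,96],[1,4,96],[1,4,96],[1,4,96]], rot=[[0,0,0],[0,0,0],[0,0,0],[0,0,0],[0,0,0],[0,0,0],[0,0,0],[0,0,0],[0,0,0],[0,0,0]], grip=[0.62,0.62,0.62,0.62,0.62,0.62,0.2,0.2,0.2,0.2])

```text
time_s: 47.55
eef_pos: [0.5606, -0.0068, 0.0507]
eef_rot: [0.001, 0.73, 0.683, 0.0]
wrist_force: [-0.1, 0.7, 6.6]
opening: 0.435
grasp_force: 61.9
```

Run:
```python
from h import *
o=readout.get_obs();print(tool()[0],tom(tool()[0]),o['opening'],o['grasp_force'],o['wrist_force'])
delta(box(-.05,.055,.15),RT);delta(box(-.05,.055,.0385),RT)
```

```text
[ 0.56063425 -0.00682738  0.0506527 ] [0.04788644 0.07194911 0.0506527 ] 0.4348151974451452 61.94122910499573 [-0.14822332  0.6632956   6.55377859]
xyz [-242.8   40.9  -99.2] rot [ 0.002  0.    -0.   ]
xyz [-242.7   40.7   12.3] rot [ 0.002  0.    -0.   ]
```

play_rows(xyz=[[0,0,-15],[0,0,-50],[0,0,-90],[-30,5,-105],[-75,13,-105],[-120,20,-105],[-165,28,-105],[-210,35,-105],[-238,40,-105],[-243,41,-105]], rot=[[0,0,0],[0,0,0],[0,0,0],[0,0,0],[0,0,0],[0,0,0],[0,0,0],[0,0,0],[0,0,0],[0,0,0]], grip=[0.2,0.2,0.2,0.2,0.2,0.2,0.2,0.2,0.2,0.2])

```text
time_s: 48.8
eef_pos: [0.5845, -0.2534, 0.1547]
eef_rot: [-0.0, 0.731, 0.683, -0.0]
wrist_force: [0.1, 0.1, -1.1]
opening: 0.43
grasp_force: 61.2
```

Run:
```python
from h import *
o=readout.get_obs();p=tool()[0];print(p,o['opening'],o['grasp_force'],o['wrist_force'],o['q'].round(2))
delta(box(-.05,.055,.042),RT)
for n in('top','side'):
    c=cloud(shot(n));v=c-C;X=v@EX;Y=v@EY;Z=c[...,2]
    m=(X<-.005)&(X>-.13)&(abs(Y-.055)<.04)&(Z>.13)&(Z<.175)
    for x in(-.08,-.07,-.03,-.02):
        k=m&(abs(X-x)<.005);print(n,x,k.sum(),Z[k].max() if k.sum() else '',(Y[k].min(),Y[k].max()) if k.sum() else '')
    # box walls: rim height points
    m=(Z>.05)&(Z<.062)&(abs(X)<.13)&(abs(Y)<.16);print('rim X',np.percentile(X[m],[1,99]),'Y',np.percentile(Y[m],[1,99]))
```

```text
[ 0.58448915 -0.2533568   0.15471992] 0.4301108031891053 61.18557572364807 [ 0.11062309  0.07037807 -1.10466358] [-0.59  0.41  1.52 -0.    1.21 -0.53]
xyz [  1.7   0.6 112.7] rot [-0.     0.    -0.002]
top -0.08 22 0.16780770354591135 (np.float64(0.051941782611724586), np.float64(0.0692126801287884))
top -0.07 23 0.166203537978018 (np.float64(0.04638732779607219), np.float64(0.06952499962208539))
top -0.03 0  
top -0.02 12 0.16371172092365627 (np.float64(0.03216505803561393), np.float64(0.04006511670516002))
rim X [-0.12605159  0.11456034] Y [-0.13535112  0.15904965]
side -0.08 21 0.16384293303988795 (np.float64(0.05043583914185424), np.float64(0.06955953964439224))
side -0.07 36 0.16416304864675813 (np.float64(0.04133812458368744), np.float64(0.06832514328281417))
side -0.03 0  
side -0.02 0  
rim X [0.10721574 0.11339722] Y [-0.12595488  0.12997203]
```

play_rows(xyz=[[1,1,25],[1,1,55],[1,1,80],[1,1,100],[1,1,108],[1,1,111],[1,1,113],[1,1,114],[1,1,114],[1,1,114]], rot=[[0,0,0],[0,0,0],[0,0,0],[0,0,0],[0,0,0],[0,0,0],[0,0,0],[0,0,0],[0,0,0],[0,0,0]], grip=[0.2,0.2,0.2,0.2,0.2,0.2,0.2,0.2,0.2,0.2])

```text
time_s: 50.15
eef_pos: [0.5858, -0.2511, 0.0409]
eef_rot: [0.0, 0.73, 0.683, -0.0]
wrist_force: [0.1, 1.1, -0.1]
opening: 0.434
grasp_force: 61.2
```

Run:
```python
from h import *
o=readout.get_obs();p=tool()[0];print(p,o['opening'],o['grasp_force'],o['wrist_force'],o['q'].round(2))
```

```text
[ 0.58576984 -0.25105417  0.04092333] 0.4336984544306141 61.161274909973145 [ 0.08383928  1.07050589 -0.13271002] [-0.59  0.56  1.56 -0.    1.02 -0.52]
```

Lower a bit to contact (to ~0.0375), then release.

play_rows(xyz=[[0,0,1],[0,0,2],[0,0,3],[0,0,3],[0,0,3],[0,0,3],[0,0,3],[0,0,3],[0,0,3],[0,0,3]], rot=[[0,0,0],[0,0,0],[0,0,0],[0,0,0],[0,0,0],[0,0,0],[0,0,0],[0,0,0],[0,0,0],[0,0,0]], grip=[0.2,0.2,0.2,0.2,0.2,0.2,0.2,0.2,0.2,0.2])

```text
time_s: 51.4
eef_pos: [0.5859, -0.2511, 0.0407]
eef_rot: [0.0, 0.73, 0.683, -0.0]
wrist_force: [-9.7, 5.0, 20.6]
opening: 0.431
grasp_force: 63.8
```

play_rows(xyz=[[0,0,0],[0,0,0],[0,0,0],[0,0,0],[0,0,-10],[0,0,-40],[0,0,-80],[0,0,-120],[30,-5,-140],[80,-15,-140]], rot=[[0,0,0],[0,0,0],[0,0,0],[0,0,0],[0,0,0],[0,0,0],[0,0,0],[0,0,0],[0,0,0],[0,0,0]], grip=[0.6,0.6,0.6,0.6,0.6,0.6,0.6,0.6,0.6,0.6])

```text
time_s: 52.65
eef_pos: [0.5776, -0.1714, 0.1812]
eef_rot: [0.003, 0.731, 0.682, 0.001]
wrist_force: [0.4, 0.4, -0.0]
opening: 0.599
grasp_force: 0.0
```

Run:
```python
from h import *
print(tool()[0]);delta(mould(.047,0,.12),RT);delta(mould(.047,0,.048),RT)
c=cloud(shot('top'));v=c-C;X=v@EX;Y=v@EY;Z=c[...,2]
m=(X<0.03)&(X>-.09)&(abs(Y)<.12)&(Z>.03)&(Z<.053);print(m.sum(),cv2.minAreaRect((np.c_[X[m],Y[m]]*1000).astype(np.float32)),np.median(Z[m]))
```

```text
[ 0.57761704 -0.17135395  0.18118155]
xyz [ 163.8 -100.5   60.2] rot [ 0.005  0.003 -0.003]
xyz [ 164.  -100.9  132.2] rot [ 0.005  0.003 -0.003]
163 ((-52.39616394042969, 54.549888610839844), (40.96681213378906, 74.3138656616211), 89.484375) 0.0442805559633177
```

play_rows(xyz=[[20,-15,0],[55,-40,0],[95,-65,0],[130,-85,5],[155,-98,20],[163,-101,40],[163,-101,60],[163,-101,60],[163,-101,60],[163,-101,60]], rot=[[0,0,0],[0,0,0],[0,0,0],[0,0,0],[0,0,0],[0,0,-0.003],[0,0,-0.003],[0,0,-0.003],[0,0,-0.003],[0,0,-0.003]], grip=[0.62,0.62,0.62,0.62,0.62,0.62,0.62,0.62,0.62,0.62])

```text
time_s: 53.95
eef_pos: [0.4868, -0.0011, 0.1187]
eef_rot: [0.001, 0.729, 0.684, 0.0]
wrist_force: [-0.6, 0.0, -0.5]
opening: 0.617
grasp_force: 0.0
```

Run:
```python
from h import *
print(tool()[0]);delta(mould(.047,0,.048),RT)
```

```text
[ 0.48680238 -0.00112064  0.11869146]
xyz [ 0.1  2.  70.7] rot [0.001 0.    0.003]
```

play_rows(xyz=[[0,2,20],[0,2,40],[0,2,58],[0,2,68],[0,2,71],[0,2,71],[0,2,71],[0,2,71],[0,2,71],[0,2,71]], rot=[[0,0,0],[0,0,0],[0,0,0],[0,0,0],[0,0,0],[0,0,0],[0,0,0],[0,0,0],[0,0,0],[0,0,0]], grip=[0.62,0.62,0.62,0.62,0.62,0.62,0.2,0.2,0.2,0.2])

```text
time_s: 55.2
eef_pos: [0.4889, -0.0011, 0.0476]
eef_rot: [0.001, 0.729, 0.684, 0.0]
wrist_force: [-0.2, -0.5, 5.9]
opening: 0.433
grasp_force: 61.6
```

Run:
```python
from h import *
o=readout.get_obs();print(tool()[0],tom(tool()[0]),o['opening'],o['grasp_force'],o['wrist_force'])
delta(box(-.05,-.006,.15),RT)
```

```text
[ 0.48887573 -0.00108456  0.04756462] [ 4.68887493e-02 -3.19242040e-05  4.75646160e-02] 0.43326165849152437 61.57121300697327 [-0.21233146 -0.51117137  5.9172142 ]
xyz [-243.9   51.1 -102.3] rot [0.001 0.    0.003]
```

play_rows(xyz=[[0,0,-15],[0,0,-50],[0,0,-90],[-30,6,-105],[-75,16,-105],[-120,25,-105],[-165,35,-105],[-210,44,-105],[-239,50,-105],[-244,51,-105]], rot=[[0,0,0],[0,0,0],[0,0,0],[0,0,0],[0,0,0],[0,0,0],[0,0,0],[0,0,0],[0,0,0],[0,0,0]], grip=[0.2,0.2,0.2,0.2,0.2,0.2,0.2,0.2,0.2,0.2])

```text
time_s: 56.45
eef_pos: [0.5233, -0.2494, 0.1522]
eef_rot: [0.0, 0.73, 0.684, -0.0]
wrist_force: [0.5, -0.0, -1.3]
opening: 0.439
grasp_force: 60.9
```

Run:
```python
from h import *
o=readout.get_obs();p=tool()[0];print(p,o['opening'],o['grasp_force'],o['wrist_force'],o['q'].round(2))
delta(box(-.05,-.006,.038),RT)
c=cloud(shot('side'));v=c-C;X=v@EX;Y=v@EY;Z=c[...,2]
m=(X<0)&(X>-.13)&(abs(Y+.006)<.04)&(Z>.12)&(Z<.175)&(abs(X+.05)>.02)
print(m.sum(),np.percentile(Z[m],[80,90,97]))
```

```text
[ 0.52333953 -0.24944182  0.15216254] 0.438556785226733 60.87267994880676 [ 0.45077047 -0.01864781 -1.3129875 ] [-0.65  0.3   1.68 -0.    1.17 -0.58]
xyz [  1.8   0.9 114.2] rot [-0.  0.  0.]
49 [0.16224194 0.16285782 0.16327646]
```

play_rows(xyz=[[1,1,25],[1,1,55],[1,1,80],[1,1,98],[1,1,106],[1,1,110],[1,1,112],[1,1,113],[1,1,114],[1,1,114]], rot=[[0,0,0],[0,0,0],[0,0,0],[0,0,0],[0,0,0],[0,0,0],[0,0,0],[0,0,0],[0,0,0],[0,0,0]], grip=[0.2,0.2,0.2,0.2,0.2,0.2,0.2,0.2,0.2,0.2])

```text
time_s: 57.75
eef_pos: [0.5246, -0.2468, 0.0378]
eef_rot: [-0.0, 0.729, 0.684, -0.0]
wrist_force: [-0.8, 0.2, -1.2]
opening: 0.436
grasp_force: 60.9
```

Run:
```python
from h import *
o=readout.get_obs();p=tool()[0];print(p,o['opening'],o['grasp_force'],o['wrist_force'])
```

```text
[ 0.52457151 -0.24676189  0.03775937] 0.4355025985174487 60.85930109024048 [-0.79674208  0.23815867 -1.22864095]
```

Not touching yet; lower 1 mm and release.

play_rows(xyz=[[0,0,1],[0,0,1],[0,0,1],[0,0,1],[0,0,1],[0,0,1],[0,0,-10],[0,0,-40],[0,0,-80],[0,0,-120]], rot=[[0,0,0],[0,0,0],[0,0,0],[0,0,0],[0,0,0],[0,0,0],[0,0,0],[0,0,0],[0,0,0],[0,0,0]], grip=[0.2,0.2,0.55,0.55,0.55,0.55,0.55,0.55,0.55,0.55])

```text
time_s: 59.0
eef_pos: [0.5246, -0.2466, 0.1595]
eef_rot: [0.0, 0.729, 0.684, -0.0]
wrist_force: [0.1, -0.7, -0.2]
opening: 0.548
grasp_force: 0.0
```

Run:
```python
from h import *
print(tool()[0]);delta(mould(.047,-.07,.12),RT)
for n in('top','side'):
    c=cloud(shot(n));v=c-C;X=v@EX;Y=v@EY;Z=c[...,2]
    for y0 in(-.006,.055):
        m=(X<0.03)&(X>-.09)&(abs(Y-y0)<.026)&(Z>.04)&(Z<.053);print(n,m.sum(),cv2.minAreaRect((np.c_[X[m],Y[m]]*1000).astype(np.float32)) if m.sum()>5 else '',np.median(Z[m]))
    v=c-O;X=v@EX;Y=v@EY
    m=(X>0.004)&(X<.11)&(abs(Y+.07)<.03)&(abs(Z-.056)<.006);print('c',cv2.minAreaRect((np.c_[X[m],Y[m]]*1000).astype(np.float32)) if m.sum()>5 else '')
```

```text
[ 0.52456099 -0.24664945  0.15951111]
xyz [ 242.9 -121.1   39.4] rot [-0.     0.     0.003]
top 53 ((-59.42473602294922, 6.531686782836914), (19.704069137573242, 39.589351654052734), 58.41356658935547) 0.04640781196506372
top 48 ((-58.973602294921875, 51.478538513183594), (40.444881439208984, 18.091663360595703), 57.531429290771484) 0.04558792542986323
c ((46.955406188964844, -69.93930053710938), (38.214874267578125, 74.163330078125), 89.54776763916016)
side 0  nan
side 0  nan
c ((45.14611053466797, -68.45084381103516), (38.378204345703125, 82.74738311767578), 88.7564697265625)
  return _methods._mean(a, axis=axis, dtype=dtype,
  ret = ret.dtype.type(ret / rcount)
```

play_rows(xyz=[[25,-12,-5],[70,-35,-5],[115,-58,-5],[160,-80,-5],[205,-102,0],[235,-118,15],[243,-120,30],[243,-120,39],[243,-120,39],[243,-120,39]], rot=[[0,0,0],[0,0,0],[0,0,0],[0,0,0],[0,0,0],[0,0,0.003],[0,0,0.003],[0,0,0.003],[0,0,0.003],[0,0,0.003]], grip=[0.62,0.62,0.62,0.62,0.62,0.62,0.62,0.62,0.62,0.62])

```text
time_s: 60.35
eef_pos: [0.4209, 0.0024, 0.119]
eef_rot: [0.0, 0.731, 0.683, -0.0]
wrist_force: [-0.8, -0.2, -0.2]
opening: 0.622
grasp_force: 0.0
```

Run:
```python
from h import *
print(tool()[0]);delta(mould(.047,-.07,.048),RT)
```

```text
[0.42090356 0.00244323 0.118951  ]
xyz [ 0.9 -1.9 71. ] rot [ 0.     0.    -0.002]
```

play_rows(xyz=[[1,-2,20],[1,-2,40],[1,-2,58],[1,-2,68],[1,-2,71],[1,-2,71],[1,-2,71],[1,-2,71],[1,-2,71],[1,-2,71]], rot=[[0,0,0],[0,0,0],[0,0,0],[0,0,0],[0,0,0],[0,0,0],[0,0,0],[0,0,0],[0,0,0],[0,0,0]], grip=[0.62,0.62,0.62,0.62,0.62,0.62,0.2,0.2,0.2,0.2])

```text
time_s: 61.6
eef_pos: [0.4191, 0.0043, 0.0485]
eef_rot: [0.001, 0.73, 0.683, 0.0]
wrist_force: [-1.1, 0.1, 6.3]
opening: 0.434
grasp_force: 60.8
```

Run:
```python
from h import *
o=readout.get_obs();print(tool()[0],tom(tool()[0]),o['opening'],o['grasp_force'],o['wrist_force'])
delta(box(-.05,-.067,.15),RT)
```

```text
[0.41912971 0.00431284 0.04852623] [ 0.046103   -0.06998207  0.04852623] 0.4340481090910804 60.82588791847229 [-1.1176908   0.07582201  6.31591892]
xyz [-244.6   60.7 -101.2] rot [ 0.002  0.001 -0.   ]
```

play_rows(xyz=[[0,0,-15],[0,0,-50],[0,0,-90],[-30,7,-105],[-75,18,-105],[-120,30,-105],[-165,42,-105],[-210,53,-105],[-240,60,-105],[-245,61,-105]], rot=[[0,0,0],[0,0,0],[0,0,0],[0,0,0],[0,0,0],[0,0,0],[0,0,0],[0,0,0],[0,0,0],[0,0,0]], grip=[0.2,0.2,0.2,0.2,0.2,0.2,0.2,0.2,0.2,0.2])

```text
time_s: 62.85
eef_pos: [0.4628, -0.2456, 0.1525]
eef_rot: [-0.0, 0.731, 0.682, -0.0]
wrist_force: [-0.5, 0.8, -0.6]
opening: 0.432
grasp_force: 60.4
```

Run:
```python
from h import *
o=readout.get_obs();p=tool()[0];print(p,o['opening'],o['grasp_force'],o['wrist_force'],o['q'].round(2))
delta(box(-.05,-.067,.0385),RT)
```

```text
[ 0.46275735 -0.24560228  0.15245025] 0.43151284569942727 60.3988516330719 [-0.46397402  0.79468955 -0.62338063] [-0.71  0.18  1.82 -0.    1.14 -0.65]
xyz [  2.    0.6 113.9] rot [-0.001  0.    -0.002]
```

play_rows(xyz=[[1,1,25],[1,1,55],[1,1,80],[1,1,98],[1,1,106],[1,1,110],[1,1,112],[1,1,113],[1,1,114],[1,1,114]], rot=[[0,0,0],[0,0,0],[0,0,0],[0,0,0],[0,0,0],[0,0,0],[0,0,0],[0,0,0],[0,0,0],[0,0,0]], grip=[0.2,0.2,0.2,0.2,0.2,0.2,0.2,0.2,0.2,0.2])

```text
time_s: 64.1
eef_pos: [0.464, -0.2431, 0.0388]
eef_rot: [0.0, 0.73, 0.683, -0.0]
wrist_force: [-0.0, -1.0, -0.5]
opening: 0.43
grasp_force: 60.4
```

Run:
```python
from h import *
o=readout.get_obs();p=tool()[0];print(p,o['opening'],o['grasp_force'],o['wrist_force'])
```

```text
[ 0.463985   -0.24311786  0.03881947] 0.4303160254131129 60.38254737854004 [-0.03172905 -0.95731341 -0.47475305]
```

Lower 1.5 mm, release, raise and retreat toward the mould side so both cameras see.

play_rows(xyz=[[0,0,1],[0,0,1.5],[0,0,1.5],[0,0,1.5],[0,0,1.5],[0,0,1.5],[0,0,-10],[0,0,-40],[0,0,-80],[0,0,-120]], rot=[[0,0,0],[0,0,0],[0,0,0],[0,0,0],[0,0,0],[0,0,0],[0,0,0],[0,0,0],[0,0,0],[0,0,0]], grip=[0.2,0.2,0.55,0.55,0.55,0.55,0.55,0.55,0.55,0.55])

```text
time_s: 65.35
eef_pos: [0.4639, -0.243, 0.1605]
eef_rot: [0.0, 0.73, 0.683, -0.0]
wrist_force: [0.3, -0.3, 0.9]
opening: 0.551
grasp_force: 0.0
```

play_rows(xyz=[[30,0,-20],[80,0,-50],[130,0,-80],[180,0,-100],[230,0,-100],[270,0,-100],[290,0,-100],[290,0,-100],[290,0,-100],[290,0,-100]], rot=[[0,0,0],[0,0,0],[0,0,0],[0,0,0],[0,0,0],[0,0,0],[0,0,0],[0,0,0],[0,0,0],[0,0,0]], grip=[0.55,0.55,0.55,0.55,0.55,0.55,0.55,0.55,0.55,0.55])

```text
time_s: 66.6
eef_pos: [0.4832, 0.0455, 0.2588]
eef_rot: [0.0, 0.731, 0.683, -0.0]
wrist_force: [0.5, 0.8, -0.3]
opening: 0.551
grasp_force: 0.0
```

Run:
```python
from h import *
t=shot('top');s=shot('side')
c=cloud(t);v=c-C;X=v@EX;Y=v@EY;Z=c[...,2]
for y0 in(-.067,-.006,.055):
    m=(X<0.03)&(X>-.09)&(abs(Y-y0)<.026)&(Z>.04)&(Z<.053);print(m.sum(),cv2.minAreaRect((np.c_[X[m],Y[m]]*1000).astype(np.float32)) if m.sum()>5 else '',np.median(Z[m]))
im=np.zeros((600,800,3),np.uint8)
im[:300]=cv2.resize(t['color'][150:285,120:420],(667,300)).repeat(1,0)[:, :667] if 0 else cv2.copyMakeBorder(cv2.resize(t['color'][150:285,120:420],(667,300)),0,0,0,133,cv2.BORDER_CONSTANT)
im[300:]=cv2.copyMakeBorder(cv2.resize(s['color'][120:330,180:420],(343,300)),0,0,0,457,cv2.BORDER_CONSTANT)
im[300:,343:]=cv2.resize(t['color'][170:285,310:420],(457,478))[:300]
cv2.imwrite('pics/fin.png',im[...,::-1])
```

```text
282 ((-50.18648147583008, -68.50092315673828), (38.71213912963867, 74.49717712402344), 89.59521484375) 0.04510798067606803
286 ((-51.34614562988281, -8.09002685546875), (75.96624755859375, 38.92512893676758), 0.5327956080436707) 0.04481444890675734
280 ((-52.89188003540039, 52.82136154174805), (74.26116180419922, 39.67626953125), 1.3249716758728027) 0.045360912208877946
```

View pics/fin.png

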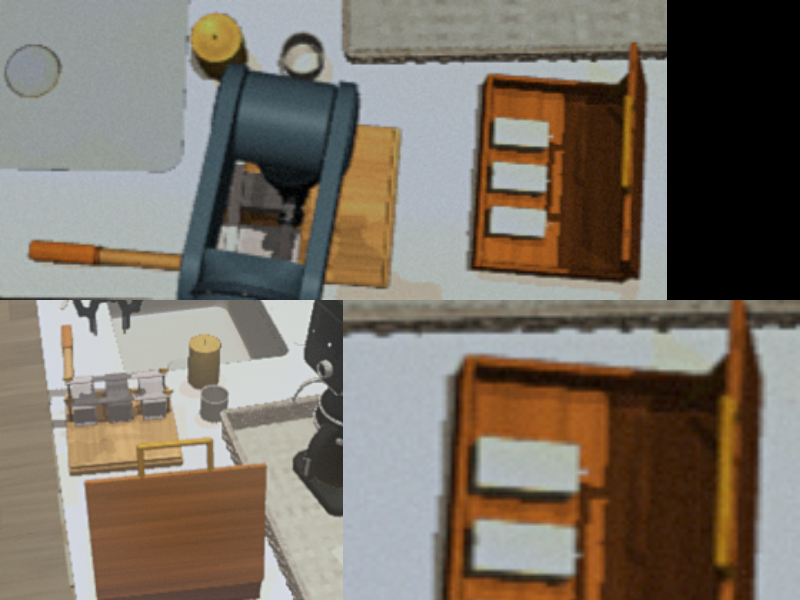

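The picture shows three candles flat and parallel on the box floor, top-crop rows about 133, 177 and 221. The lid is propped, the pusher is on the worktop at about (60–180, 255), and the gold candle and cup look undisturbed.

```bash
python3 -c "
from bench import ctrl
print(ctrl.hand_in())"
```

```text
the job is handed in; nothing more can be done
None
```

The job is handed in at about 67 s on the robot's clock, with no score reported back: the lid is propped on its stay, all three candles lie flat side by side in the box, the pusher is back on the worktop, and the gold candle and cup look undisturbed in the last picture.

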